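Clear the slideway, open the work holder and unload the finished laser modules

ROBOT

A 7-joint arm with a two-finger parallel gripper is mounted at the origin on the work surface. World frame = base frame: x ahead of the robot, y to its left, z up, the work surface at z = 0. Lengths are in mm, angles in rad, forces in N, time in s.
With the tool pointing down it reaches from about 400 to 750 mm from the base axis. Payload 19.5 kg.
Tool frame: the origin (TCP) lies on the centre line of the jaws, within the pads' length; the fingertips stand 19 mm ahead of it and the grasp point (between the pads) is the TCP; z points along the fingers, y is the line along which they close (so a half turn about z gives the same grasp; the last joint's range is limited). The gripper opens to 85 mm and grips with 20 to 120 N. Pads are 22 mm wide; open, the fingers measure 114 mm over their backs; the gripper's body (76 mm by 85 mm) begins 54 mm behind the grasp point. The pads swing forward as they close: fully open they stand 13 mm farther back than shut.
Start: joints at [1.132, 0.707, -0.028, 1.485, 0.022, 0.951, -0.075], TCP at [222.211, -530.301, 250.268] pointing down, gripper open.
Joint ranges: [-2.71, 2.71], [-0.32, 2.16], [-1.57, 1.52], [0, 2.45], [-1.46, 4.6], [0, 2.02], [-2.83, 2.83]. Speed limits (rad/s): [1.89, 1.89, 2.57, 2.57, 3.01, 3.01, 3.01].

INTERFACE

Orientations are given as a unit quaternion [x, y, z, w].
In Python, from plant import * gives the robot as it stands.
- The arm moves only by the tool apply_moves, never from a script. Its argument "motion" is a list of rows, each an object of numbers: "tx", "ty", "tz": the shift along the world's x, y, z scaled (see below); "wx", "wy", "wz": the turn, a rotation vector about the world's x, y, z scaled (see below). In form: [{"tx": .., "ty": .., "tz": .., "wx": .., "wy": .., "wz": ..}, ...]. A call has 1 to 8 rows; each row is the pose to reach, as a shift and turn from the pose commanded when the call began; what a row does not reach only later rows make up. The controller multiplies each number of a shift by 0.75 m and each number of a turn by pi/4 rad. A row lasts 1/8 s, in which the tool goes at most 62.5 mm and 10.7 degrees, less where a joint would pass 70% of its speed; a pose out of reach is approached as far as the arm can. A call with a number of a shift or a turn outside -1 to 1 is refused whole. A call with a gripper value outside its range is refused whole. "gripper" is the opening, from -1 (shut) to 1 (fully open), set as the call begins (left out, the last holds). The fingers move at their own pace and stop on an object; "squeeze" is the grip in N (left out, the last holds). Time passes only in rows, so rows that repeat a pose let the fingers close. It gives the time, the measured TCP pose, the force, the opening and the grip force at its end, in the units of the state.
- state(): the state, without advancing time (a new reading comes with each control period).
- grab_frame(name): name is "side" or "top"; returns the picture (480x640x3 uint8, red, green, blue); there is no depth.
- camera_model(name): a dict with "mtx" (3x3 intrinsics, pixels), "extrinsics" (4x4, takes a point from world to camera coordinates). Camera axes: x right, y down, z forward; pixel columns grow to the right and rows downward; lengths in mm; the calibration is good to about 2 mm. A picture is of the moment at which its call begins. camera_model takes no time and is no camera call.
- job_done(): hands the job in; it is judged then, once.
The state is a dict: "clock": time; "q": joint angles; "qd": joint speeds; "joint_torque": joint torques, N m; "tool_pos": TCP position; "tool_rot": TCP orientation; "force": force on the tool from outside, world axes, zero at the start; "ft_torque": the same for the moment, N m; "grip_width": finger opening in mm; "grasp_force": force on a finger pad.
Only numpy, scipy, OpenCV 4.12 (cv2) and the standard library are available. Lean on these libraries where they do the work, as an engineer would, in place of code of your own. Each camera call takes 0.05 s, during which the arm holds its last target. There are 200 camera calls.

TASK

The finished laser modules are still clamped in the work holder, and set-up blocks were left on the slideway behind its moving jaw. First put every set-up block in the blue tool tray, then slide the jaw fully open by its red tab and put each module in an empty pocket of the grey carrier, one to a pocket; finally slide the empty jaw fully closed again. Leave the earlier module in its pocket and do not disturb the other things on the bench.

Things in the scene. Friction and masses are not known exactly. Their poses are not given: they have to be found in the camera images.
- vise: dark steel work holder, fixed: bed 190 (x) x 204 (y) x 12 mm high, origin under its middle, y the way the jaw opens. Fixed jaw bar 18 mm (y) x 8 mm above the bed along the -y edge, end stop 10 mm (y) x 8 mm along the +y edge. Modules stand in a row along x against the fixed jaw. The slideway runs from the closed jaw's back (y = +2 mm) to the end stop (y = +92 mm)
- jaw (a joint): opening of the aluminium moving jaw along the vise's +y, in m: 0 fully closed (as at the start), 0.052 fully open. Jaw 190 (x) x 45 (y) mm, its top 28 mm above the bench; its lip overhangs the modules' feet and holds them down until opened 10 mm or more; open it fully for finger room. It slides with about 3 N and stays where left
- jaw_tab (a point): red upright tab on the jaw by which it is slid: plate 34 (x) x 10 (y) mm, rising from 28 to 62 mm above the bench. This point is in its middle, 46 mm above the bench; axes as the vise
- carrier: light grey open carrier, 128 x 128 mm, 12 mm high, floor and walls 4 mm thick, with four square pockets about 58 x 58 mm; fixed. Origin under its middle
- tooltray: dark blue shallow open tray, 190 (x) x 120 (y) mm, 14 mm high, floor and walls 4 mm thick; fixed. Origin under its middle
- gauge: brass gauge block with a dark band, 22 (x) x 36 (y) x 30 (z) mm, 0.13 kg, origin at its middle; at the start on the slideway behind the moving jaw; may be absent
- riser: blue stepped riser block, 22 (x) x 36 (y) x 30 (z) mm over all (the top 12 mm only 20 mm long in y), 0.13 kg, origin at its middle; at the start on the slideway; may be absent
- probe: orange probe-tip block with a white top, 22 (x) x 36 (y) x 30 (z) mm over all (the top 6 mm is 18 x 30), 0.13 kg, origin at its middle; at the start on the slideway; may be absent
- hexkey: bystander: black L-shaped hex key 100 mm long, 8 mm thick, lying beyond the work holder
- jar: bystander: small amber jar, 48 mm across, 55 mm high, origin under its middle
- chipbox: bystander: clear flat box 70 x 70 x 22 mm, origin under its middle
- screwdriver: bystander: screwdriver lying beyond the work holder
- pocket1 (a point): middle of the floor of one carrier pocket (4 mm above the bench)
- pocket2 (a point): middle of the floor of one carrier pocket (4 mm above the bench)
- pocket3 (a point): middle of the floor of one carrier pocket (4 mm above the bench)
- pocket4 (a point): middle of the floor of one carrier pocket (4 mm above the bench)
- module1: finished laser module: aluminium foot plate 30 (x) x 40 (y) x 8 mm with a black housing 28 (x) x 26 (y) x 28 mm centred on it, brass-rimmed green window on top; 36 mm high over all, 0.12 kg. Origin at its middle, 18 mm above its underside; z up, out of the window. At the start clamped in the vise; may be absent
- module2: finished laser module: aluminium foot plate 30 (x) x 40 (y) x 8 mm with a black housing 28 (x) x 26 (y) x 28 mm centred on it, brass-rimmed green window on top; 36 mm high over all, 0.12 kg. Origin at its middle, 18 mm above its underside; z up, out of the window. At the start clamped in the vise; may be absent
- module3: finished laser module: aluminium foot plate 30 (x) x 40 (y) x 8 mm with a black housing 28 (x) x 26 (y) x 28 mm centred on it, brass-rimmed green window on top; 36 mm high over all, 0.12 kg. Origin at its middle, 18 mm above its underside; z up, out of the window. At the start clamped in the vise; may be absent
- earlier1: finished laser module: aluminium foot plate 30 (x) x 40 (y) x 8 mm with a black housing 28 (x) x 26 (y) x 28 mm centred on it, brass-rimmed green window on top; 36 mm high over all, 0.12 kg. Origin at its middle, 18 mm above its underside; z up, out of the window. Already in a carrier pocket from earlier (only one of earlier1 and earlier2 is present)
- earlier2: finished laser module: aluminium foot plate 30 (x) x 40 (y) x 8 mm with a black housing 28 (x) x 26 (y) x 28 mm centred on it, brass-rimmed green window on top; 36 mm high over all, 0.12 kg. Origin at its middle, 18 mm above its underside; z up, out of the window. Already in a carrier pocket from earlier (only one of earlier1 and earlier2 is present)
Mind the look-alikes: they are no part of the job. What is shaped like the module3 but brown or purple is not meant. Of the things shaped like the gauge, the brass one is meant.

How it is judged (in metres and radians):
On the way, in this order (a step that is already met when the one before it is completed fails the run):
1. every set-up block present is in the blue tool tray (x of gauge in the frame of tooltray between -0.088 and 0.088 m and y of gauge in the frame of tooltray between -0.054 and 0.054 m and z of each of gauge, riser, probe in the frame of tooltray below 0.055 m and x of riser in the frame of tooltray between -0.088 and 0.088 m and y of riser in the frame of tooltray between -0.054 and 0.054 m and x of probe in the frame of tooltray between -0.088 and 0.088 m and y of probe in the frame of tooltray between -0.054 and 0.054 m), for 0.2 s.
2. the jaw is slid open (at least 40 mm) (value of joint jaw above 0.04 m), for 0.2 s.
3. every module present is down in a carrier pocket ((horizontal distance between module1 and pocket1 below 0.022 m or horizontal distance between module1 and pocket2 below 0.022 m or horizontal distance between module1 and pocket3 below 0.022 m or horizontal distance between module1 and pocket4 below 0.022 m) and z of each of module1, module2, module3 in the frame of carrier below 0.029 m and (horizontal distance between module2 and pocket1 below 0.022 m or horizontal distance between module2 and pocket2 below 0.022 m or horizontal distance between module2 and pocket3 below 0.022 m or horizontal distance between module2 and pocket4 below 0.022 m) and (horizontal distance between module3 and pocket1 below 0.022 m or horizontal distance between module3 and pocket2 below 0.022 m or horizontal distance between module3 and pocket3 below 0.022 m or horizontal distance between module3 and pocket4 below 0.022 m)), for 0.2 s.
4. the empty jaw is fully closed again (within 3 mm) (value of joint jaw below 0.003 m), for 0.2 s.
At the end, for the whole second after the job is handed in: Every set-up block present lies in the blue tool tray; every module present, and the earlier one, is down in a carrier pocket of its own (its middle within 22 mm of the pocket's middle, resting on the floor); the jaw is closed to within 3 mm; everything released and the modules at rest (all of step 1 and all of step 3 and (horizontal distance between earlier1 and pocket1 below 0.022 m or horizontal distance between earlier1 and pocket2 below 0.022 m or horizontal distance between earlier1 and pocket3 below 0.022 m or horizontal distance between earlier1 and pocket4 below 0.022 m) and z of each of earlier1, earlier2 in the frame of carrier below 0.029 m and (horizontal distance between earlier2 and pocket1 below 0.022 m or horizontal distance between earlier2 and pocket2 below 0.022 m or horizontal distance between earlier2 and pocket3 below 0.022 m or horizontal distance between earlier2 and pocket4 below 0.022 m) and value of joint jaw below 0.003 m and linear speed of each of module1, module2, module3 below 0.02 m/s); the robot touches nothing.
It fails at once if the hexkey is moved more than 40 mm (distance of hexkey from where it was at the start of the episode above 0.04 m).
It fails at once if the jar is moved more than 40 mm (distance of jar from where it was at the start of the episode above 0.04 m).
It fails at once if the chipbox is moved more than 40 mm (distance of chipbox from where it was at the start of the episode above 0.04 m).
It fails at once if the screwdriver is moved more than 40 mm (distance of screwdriver from where it was at the start of the episode above 0.04 m).
Of module1, module2, module3 only 2 to 3 are there at a start; the rules pass over those that are not, and their reading is None.
Of gauge, riser, probe only 2 to 3 are there at a start; the rules pass over those that are not, and their reading is None.
Of earlier1, earlier2 only 1 to 1 are there at a start; the rules pass over those that are not, and their reading is None.
At some moment in a run one of gauge, riser, probe may be knocked a few centimetres aside while the robot is not near it.
Once in a run the grip may slacken for a moment while it holds something.
It also fails if it takes over 210 s, if anything falls off the work surface, if the arm or the gripper's body presses on something with over 40 N, if the wrist force passes 120 N, or if a joint passes its speed limit or range.

## Working session

There is one attempt and no reset: what is moved stays moved. The work goes in short steps, Python scripts to look and compute and a tool call to move; the robot and the scene stay as the last step left them, time stands still between calls to the robot, and variables do not carry over. Pictures are saved under pics/ and viewed, at most 14 in all, crops included, and the job is handed in when it is done.

Besides the shell and the picture viewer there is one more tool, called after ">>>" by a JSON object that holds its "fn" and its "kwargs". apply_moves: Moves the arm, as the interface text tells. Its arguments: {"type":"object","properties":{"motion":{"type":"array"},"gripper":{"type":"number"},"squeeze":{"type":"number"}},"required":["motion"]}

```bash
mkdir -p pics; cat > h.py <<'E'
from plant import *
import numpy as np, cv2
def snap(n,f):
    im=grab_frame(n); cv2.imwrite('pics/'+f,cv2.cvtColor(im,cv2.COLOR_RGB2BGR)); return im
def ray(n,u,v):
    c=camera_model(n);E=np.array(c['extrinsics'],float);K=np.array(c['mtx'],float)
    R=E[:3,:3];o=-R.T@E[:3,3];d=R.T@np.linalg.solve(K,[u,v,1.]);return o,d/np.linalg.norm(d)
def onz(n,u,v,z):
    o,d=ray(n,u,v);return o+d*(z-o[2])/d[2]
def tri(a,b):
    (o,d),(p,e)=ray('top',*a),ray('side',*b)
    A=np.stack([d,-e],1);s=np.linalg.lstsq(A,p-o,rcond=None)[0]
    P,Q=o+d*s[0],p+e*s[1];return (P+Q)/2,np.linalg.norm(P-Q)
def proj(n,P):
    c=camera_model(n);E=np.array(c['extrinsics'],float);K=np.array(c['mtx'],float)
    p=K@(E[:3,:3]@np.array(P,float)+E[:3,3]);return p[:2]/p[2]
E
python3 - <<'E'
from h import *
snap('top','t0.png');snap('side','s0.png');s=state();print(s)
for n in('top','side'):
    o,d=ray(n,320,240);print(n,o,d)
E
```

```text
{'clock': 0.1, 'q': array([ 1.13229864,  0.7069756 , -0.02761847,  1.48493187,  0.02198833,
        0.95088634, -0.0755171 ]), 'qd': array([ 8.83209984e-05, -9.43803257e-04, -1.49247804e-04, -2.06251522e-03,
       -7.14746255e-04,  1.87072162e-03, -1.49324375e-03]), 'joint_torque': array([-6.95320832e-04, -8.84291124e+01,  1.23606820e+00, -2.36462116e+01,
        1.71477831e-02,  4.83762415e-03,  3.72712293e-05]), 'tool_pos': array([ 222.14498615, -530.13563945,  249.91640359]), 'tool_rot': array([ 9.80385674e-01,  1.97088122e-01, -9.59497945e-05, -4.39276035e-04]), 'force': array([-0.06365887,  0.44695012,  0.0924144 ]), 'ft_torque': array([-0.00251648,  0.0093838 , -0.02726839]), 'grasp_force': 0.0, 'grip_width': 85.47511949809078}
top [ 436.55365403   13.13411069 1007.59970251] [ 0.15574486 -0.01490149 -0.98768491]
side [ 477.58264675 -764.12894491  857.66686579] [ 0.13191573  0.67128692 -0.72936418]
```

View pics/t0.png

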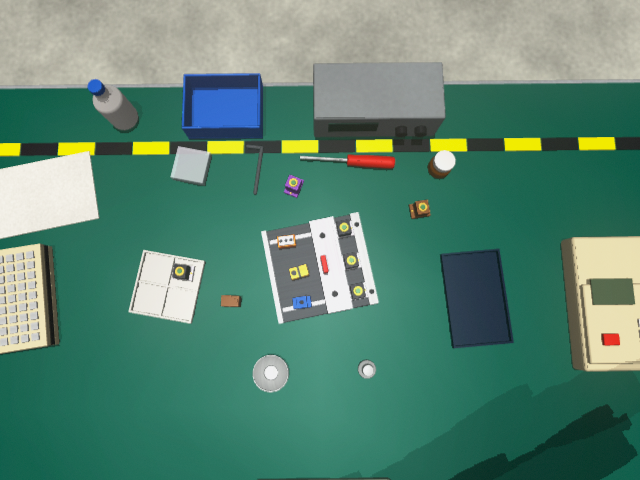

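View pics/s0.png

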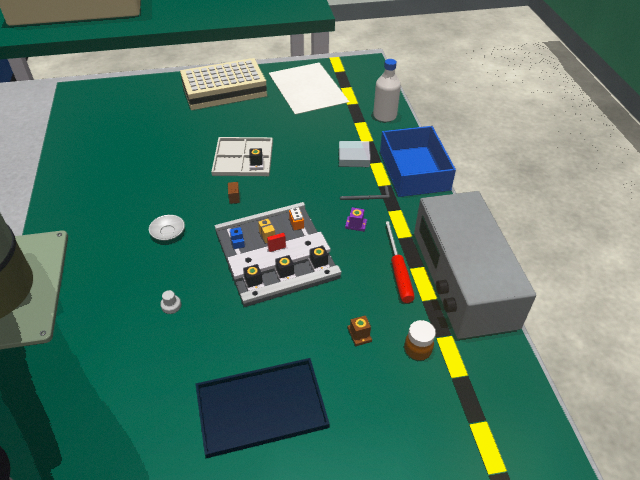

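The top view shows three clamped modules at (344,227), (351,260) and (358,291). The blocks are the probe (287,241), gauge (298,271) and riser (302,301), with the red tab at (324,264). The carrier is at (167,286), with the earlier module at (180,271). For the tray there are two candidates: the dark shallow one at (476,298) fits the size and description, while the deep bright box at (222,105) doesn't. Look-alikes are the purple module (293,185), brown module (421,208) and brown block (231,301). I'll confirm in an enlarged crop.

```bash
python3 - <<'E'
from h import *
t=cv2.imread('pics/t0.png')[205:330,215:385];s=cv2.imread('pics/s0.png')[175:305,205:345]
a=cv2.resize(t,None,fx=2.35*1.0,fy=2.35,interpolation=cv2.INTER_CUBIC) 
t=cv2.resize(t,(400,294),interpolation=cv2.INTER_CUBIC);s=cv2.resize(s,(400,371),interpolation=cv2.INTER_CUBIC)
o=np.zeros((371,800,3),np.uint8);o[:294,:400]=t;o[:,400:]=s;cv2.imwrite('pics/c0.png',o)
def blobs(n,f,lo,hi,amin=8):
    im=cv2.cvtColor(cv2.imread('pics/'+f),cv2.COLOR_BGR2HSV);m=cv2.inRange(im,lo,hi)
    k,l,st,c=cv2.connectedComponentsWithStats(m)
    return [(tuple(np.round(c[i],1)),tuple(st[i])) for i in range(1,k) if st[i][4]>=amin]
for nm,lo,hi in [('green win',(32,90,90),(50,255,255)),('red',(0,200,120),(3,255,255)),('blue',(105,120,80),(120,255,255)),('yellow',(18,120,100),(31,255,255)),('orange',(5,150,120),(16,255,255)),('navy',(100,60,20),(125,255,79)),('light',(0,0,190),(180,40,255))]:
    for n,f in(('top','t0.png'),('side','s0.png')):
        b=[x for x in blobs(n,f,lo,hi) if x[1][4]<9000]
        print(nm,n,[(tuple(map(float,c)),tuple(map(int,s))) for c,s in b if 100<c[0]<530 and 130<c[1]<460][:14])
E
```

```text
green win top [((376.2, 145.7), (356, 139, 38, 14, 91)), ((460.1, 144.5), (449, 138, 19, 14, 48)), ((155.0, 149.6), (132, 141, 38, 14, 69)), ((207.0, 146.0), (207, 141, 1, 11, 11)), ((290.5, 140.0), (282, 140, 18, 1, 18)), ((314.1, 149.1), (304, 140, 15, 13, 27)), ((432.8, 149.8), (430, 146, 9, 6, 13)), ((238.4, 152.1), (231, 148, 13, 6, 17)), ((216.0, 153.0), (211, 153, 11, 1, 11)), ((287.1, 152.9), (282, 152, 12, 2, 13))]
green win side [((387.2, 176.5), (386, 173, 4, 8, 8)), ((454.6, 342.1), (453, 339, 4, 8, 9))]
red top [((371.6, 160.7), (348, 155, 47, 13, 345))]
red side [((275.7, 236.4), (268, 233, 17, 8, 65)), ((401.7, 276.9), (392, 255, 22, 45, 374))]
blue top [((301.6, 301.9), (292, 296, 19, 13, 194))]
blue side [((416.4, 160.8), (380, 126, 75, 71, 4008)), ((236.9, 237.6), (230, 227, 15, 22, 232))]
yellow top [((447.9, 144.5), (430, 139, 37, 12, 428)), ((522.2, 144.0), (504, 138, 37, 13, 467)), ((225.3, 146.6), (208, 141, 36, 13, 434)), ((299.6, 146.0), (282, 140, 36, 13, 435)), ((373.6, 145.5), (356, 140, 36, 12, 429)), ((150.5, 147.5), (133, 142, 36, 12, 432)), ((292.7, 18
[... 1800 characters left out ...]
06, 11, 6, 41)), ((270.5, 373.2), (261, 361, 20, 24, 292)), ((367.8, 370.4), (363, 365, 10, 12, 89))]
light side [((239.7, 155.1), (212, 137, 60, 35, 1276)), ((451.4, 137.1), (450, 136, 4, 3, 11)), ((354.2, 150.0), (340, 141, 30, 19, 536)), ((507.1, 146.4), (504, 145, 7, 5, 15)), ((260.0, 165.7), (257, 165, 6, 2, 9)), ((266.3, 214.4), (215, 202, 89, 26, 333)), ((166.5, 225.6), (150, 215, 34, 23, 522)), ((501.0, 222.0), (497, 217, 8, 11, 40)), ((391.2, 236.8), (386, 222, 11, 32, 53)), ((228.3, 231.2), (227, 229, 3, 7, 12)), ((276.4, 252.4), (228, 228, 102, 48, 1487)), ((517.5, 246.2), (503, 228, 29, 35, 313)), ((512.9, 231.3), (511, 230, 6, 4, 14)), ((289.3, 281.7), (241, 265, 100, 36, 804))]
```

View pics/c0.png

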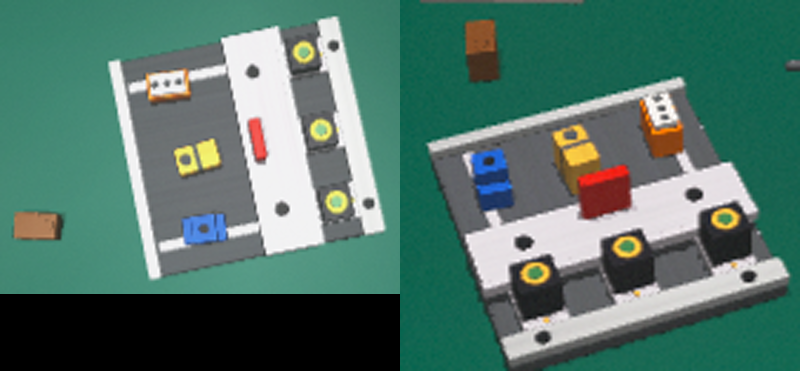

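The crop confirms three modules, with the brass gauge, blue riser and orange/white probe on the slideway. The brown block off the vise at (231,301) is a decoy. Next I triangulate.

```bash
python3 - <<'E'
from h import *
np.set_printoptions(precision=1,suppress=True)
P={'m_a':((343.7,226.8),(318.4,251.2)),'m_b':((351.1,259.9),(284.1,261.1)),'m_c':((357.5,290.4),(251.9,270.4)),'earlier':((179.1,270.9),(255.2,151.3)),
'gaugehole':((293.6,272.6),(264.9,222.3)),'probe':((286.4,240.7),(296,213.5)),'riserhole':((301.3,302.3),(236.2,231.4)),'tabtop':((324.2,263.7),(276.4,235.5))}
for k,(a,b) in P.items(): print(k,*tri(a,b))
for k,c,z in[('gauge',(298.8,271.4),42),('probe',(286.4,240.7),42),('riser',(301.6,301.9),38),('tab',(324.2,263.7),62)]: print(k,onz('top',*c,z))
# rect fits
im=cv2.cvtColor(cv2.imread('pics/t0.png'),cv2.COLOR_BGR2HSV)
def rect(m,z,n,x0,y0,x1,y1):
    w=np.zeros_like(m);w[y0:y1,x0:x1]=m[y0:y1,x0:x1]
    cs,_=cv2.findContours(w,0,1);c=max(cs,key=cv2.contourArea)
    pts=np.array([onz('top',p[0][0],p[0][1],z)[:2] for p in c],np.float32)
    b=cv2.boxPoints(cv2.minAreaRect(pts));r=cv2.minAreaRect(pts);print(n,r);print(b)
light=cv2.inRange(im,(0,0,170),(180,60,255));navy=cv2.inRange(im,(95,60,20),(125,255,90))
rect(light,12,'carrier',120,240,215,330)
rect(navy,14,'tray',430,240,525,355)
rect(light,28,'jaw',294,208,352,318)
rect(light,20,'endstop',255,225,284,328)
rect(light,20,'fixedjaw',352,205,385,312)
rect(cv2.inRange(im,(105,120,80),(120,255,255)),40,'riser',285,290,320,315)
rect(cv2.inRange(im,(18,120,100),(31,255,255))|0,42,'gaugehalf',286,260,312,282)
E
```

```text
m_a [614.5 -48.8  50.4] 1.8390885913830235
m_b [548.2 -61.9  50.6] 2.0526958883754314
m_c [488.2 -73.   49.8] 1.585178162255151
earlier [531.2 277.6  42.5] 2.4783894828202695
gaugehole [525.6  51.6  42.7] 2.9690911464139096
probe [589.6  65.7  42.3] 3.0719048381656417
riserhole [467.7  36.8  42.5] 3.5827219004375834
tabtop [540.8  -8.6  64.3] 4.043670210954725
gauge [526.5  41.3  42. ]
probe [588.1  65.7  42. ]
riser [466.8  36.2  38. ]
tab [539.   -8.7  62. ]
carrier ((503.10223388671875, 311.16339111328125), (128.20188903808594, 129.18836975097656), 79.10537719726562)
[[427.6 260.4]
 [554.4 236. ]
 [578.6 361.9]
 [451.8 386.3]]
tray ((472.8997497558594, -315.54217529296875), (188.4575653076172, 120.28414916992188), 4.447137832641602)
[[ 374.3 -262.9]
 [ 383.6 -382.8]
 [ 571.5 -368.2]
 [ 562.2 -248.3]]
jaw ((540.1399536132812, -5.693389892578125), (190.31753540039062, 85.95053100585938), 11.100048065185547)
[[438.5  18.2]
 [455.  -66.2]
 [641.8 -29.5]
 [625.2  54.8]]
endstop ((519.6142578125, 96.69624328613281), (191.16090393066406, 10.683358192443848), 10.947443008422852)
[[424.8  83.8]
 [426.8  73.3]
 [614.5 109.6]
 [612.4 120.1]]
fixedjaw ((555.5142211914062, -86.98461151123047), (190.15365600585938, 25.082923889160156), 10.995758056640625)
[[ 459.8  -92.8]
 [ 464.6 -117.4]
 [ 651.2  -81.2]
 [ 646.5  -56.5]]
riser ((466.681884765625, 36.45348358154297), (22.7427978515625, 35.3137092590332), 5.6348676681518555)
[[453.6  52.9]
 [457.1  17.8]
 [479.7  20. ]
 [476.3  55.1]]
gaugehalf ((528.759521484375, 32.17633056640625), (22.56964111328125, 15.000804901123047), 17.892847061157227)
[[515.7  35.8]
 [520.3  21.6]
 [541.8  28.5]
 [537.2  42.8]]
```

```bash
cat >> h.py <<'E'
from scipy.spatial.transform import Rotation as Ro
def go(x,y,z,yaw):
    """print move numbers to tcp x,y,z and tool-y line at yaw deg"""
    s=state();R=Ro.from_quat(s['tool_rot']).as_matrix();p=np.array(s['tool_pos'])
    cur=np.degrees(np.arctan2(R[1,1],R[0,1]));d=(yaw-cur+90)%180-90
    print('t',np.round(s['clock'],1),'p',np.round(p,1),'yaw',round(cur,1),'tilt',np.round(R[:2,2],3),'w',round(s['grip_width'],1),'gf',round(s['grasp_force'],1),'| tx ty tz',np.round((np.array([x,y,z])-p)/750,4),'wz',round(d/45,3),'q7',round(s['q'][6],2))
E
echo
```

>>> {"fn": "apply_moves", "kwargs": {"motion": [{"tx": 0.2,"ty": 0.4,"tz": 0,"wz": 0.9},{"tx": 0.2,"ty": 0.4,"tz": 0,"wz": 0.9},{"tx": 0.2,"ty": 0.4,"tz": 0,"wz": 0.9},{"tx": 0.2,"ty": 0.4,"tz": 0,"wz": 0.9},{"tx": 0.2,"ty": 0.4,"tz": 0,"wz": 0.9},{"tx": 0.2,"ty": 0.4,"tz": 0,"wz": 0.9}], "gripper": 0.3, "squeeze": 60}}

```text
invalid input at $.motion[0]: expected keys tx, ty, tz, wx, wy, wz
```

```bash
python3 -c "
from h import *
go(466.8,36.3,150,6)"
```

```text
t 0.1 p [ 222.1 -530.1  249.9] yaw -67.3 tilt [-0.     0.001] w 85.5 gf 0.0 | tx ty tz [ 0.3262  0.7552 -0.1332] wz 1.628 q7 -0.08
```

>>> {"fn": "apply_moves", "kwargs": {"motion": [{"tx": 0.2,"ty": 0.4,"tz": 0,"wx": 0,"wy": 0,"wz": 0.9},{"tx": 0.2,"ty": 0.4,"tz": 0,"wx": 0,"wy": 0,"wz": 0.9},{"tx": 0.2,"ty": 0.4,"tz": 0,"wx": 0,"wy": 0,"wz": 0.9},{"tx": 0.2,"ty": 0.4,"tz": 0,"wx": 0,"wy": 0,"wz": 0.9},{"tx": 0.2,"ty": 0.4,"tz": 0,"wx": 0,"wy": 0,"wz": 0.9},{"tx": 0.2,"ty": 0.4,"tz": 0,"wx": 0,"wy": 0,"wz": 0.9},{"tx": 0.2,"ty": 0.4,"tz": 0,"wx": 0,"wy": 0,"wz": 0.9}], "gripper": 0.3, "squeeze": 60}}

```text
clock: 0.98
tool_pos: [372.9, -229.0, 250.3]
tool_rot: [0.851, 0.525, 0.0, -0.0]
force: [-0.1, -0.3, 0.1]
grip_width: 55.6
grasp_force: 0.0
```

>>> {"fn": "apply_moves", "kwargs": {"motion": [{"tx": 0.126,"ty": 0.355,"tz": -0.13,"wx": 0,"wy": 0,"wz": 0.73},{"tx": 0.126,"ty": 0.355,"tz": -0.13,"wx": 0,"wy": 0,"wz": 0.73},{"tx": 0.126,"ty": 0.355,"tz": -0.13,"wx": 0,"wy": 0,"wz": 0.73},{"tx": 0.126,"ty": 0.355,"tz": -0.13,"wx": 0,"wy": 0,"wz": 0.73},{"tx": 0.126,"ty": 0.355,"tz": -0.13,"wx": 0,"wy": 0,"wz": 0.73},{"tx": 0.126,"ty": 0.355,"tz": -0.13,"wx": 0,"wy": 0,"wz": 0.73},{"tx": 0.126,"ty": 0.355,"tz": -0.13,"wx": 0,"wy": 0,"wz": 0.73},{"tx": 0.126,"ty": 0.355,"tz": -0.13,"wx": 0,"wy": 0,"wz": 0.73}]}}

```text
clock: 1.98
tool_pos: [466.7, 34.5, 153.1]
tool_rot: [0.669, 0.743, -0.0, 0.0]
force: [-0.1, -0.3, 0.4]
grip_width: 55.5
grasp_force: 0.0
```

```bash
python3 -c "
from h import *
go(466.8,36.3,35,6)"
```

```text
t 2.0 p [466.7  34.5 153.1] yaw 6.0 tilt [ 0. -0.] w 55.5 gf 0.0 | tx ty tz [ 1.000e-04  2.400e-03 -1.574e-01] wz 0.001 q7 -0.35
```

>>> {"fn": "apply_moves", "kwargs": {"motion": [{"tx": 0,"ty": 0,"tz": -0.08,"wx": 0,"wy": 0,"wz": 0},{"tx": 0,"ty": 0,"tz": -0.13,"wx": 0,"wy": 0,"wz": 0},{"tx": 0,"ty": 0,"tz": -0.157,"wx": 0,"wy": 0,"wz": 0},{"tx": 0,"ty": 0,"tz": -0.157,"wx": 0,"wy": 0,"wz": 0},{"tx": 0,"ty": 0,"tz": -0.157,"wx": 0,"wy": 0,"wz": 0}]}}

```text
clock: 2.6
tool_pos: [467.1, 35.5, 36.0]
tool_rot: [0.669, 0.743, 0.0, 0.0]
force: [-0.2, -0.6, -0.8]
grip_width: 55.3
grasp_force: 0.0
```

>>> {"fn": "apply_moves", "kwargs": {"motion": [{"tx": 0,"ty": 0,"tz": 0,"wx": 0,"wy": 0,"wz": 0},{"tx": 0,"ty": 0,"tz": 0,"wx": 0,"wy": 0,"wz": 0},{"tx": 0,"ty": 0,"tz": 0,"wx": 0,"wy": 0,"wz": 0},{"tx": 0,"ty": 0,"tz": 0,"wx": 0,"wy": 0,"wz": 0},{"tx": 0,"ty": 0,"tz": 0,"wx": 0,"wy": 0,"wz": 0},{"tx": 0,"ty": 0,"tz": 0,"wx": 0,"wy": 0,"wz": 0}], "gripper": -1, "squeeze": 60}}

```text
clock: 3.35
tool_pos: [467.0, 35.8, 35.8]
tool_rot: [0.669, 0.744, 0.0, 0.0]
force: [-1.5, -0.9, 13.9]
grip_width: 20.8
grasp_force: 58.6
```

>>> {"fn": "apply_moves", "kwargs": {"motion": [{"tx": 0,"ty": 0,"tz": 0.06,"wx": 0,"wy": 0,"wz": 0},{"tx": 0,"ty": 0,"tz": 0.13,"wx": 0,"wy": 0,"wz": 0},{"tx": 0,"ty": 0,"tz": 0.13,"wx": 0,"wy": 0,"wz": 0},{"tx": 0,"ty": 0,"tz": 0.13,"wx": 0,"wy": 0,"wz": 0}]}}

```text
clock: 3.85
tool_pos: [466.6, 35.8, 132.4]
tool_rot: [0.669, 0.744, -0.0, 0.0]
force: [0.1, 0.7, -1.8]
grip_width: 21.0
grasp_force: 59.6
```

```bash
python3 -c "
from h import *
go(423,-319.4,132,6)"
```

```text
t 3.8 p [466.6  35.8 132.4] yaw 6.1 tilt [-0. -0.] w 21.0 gf 59.6 | tx ty tz [-0.0582 -0.4736 -0.0006] wz -0.002 q7 -0.39
```

>>> {"fn": "apply_moves", "kwargs": {"motion": [{"tx": -0.058,"ty": -0.474,"tz": 0,"wx": 0,"wy": 0,"wz": 0},{"tx": -0.058,"ty": -0.474,"tz": 0,"wx": 0,"wy": 0,"wz": 0},{"tx": -0.058,"ty": -0.474,"tz": 0,"wx": 0,"wy": 0,"wz": 0},{"tx": -0.058,"ty": -0.474,"tz": 0,"wx": 0,"wy": 0,"wz": 0},{"tx": -0.058,"ty": -0.474,"tz": 0,"wx": 0,"wy": 0,"wz": 0},{"tx": -0.058,"ty": -0.474,"tz": 0,"wx": 0,"wy": 0,"wz": 0},{"tx": -0.058,"ty": -0.474,"tz": 0,"wx": 0,"wy": 0,"wz": 0},{"tx": -0.058,"ty": -0.474,"tz": 0,"wx": 0,"wy": 0,"wz": 0}]}}

```text
clock: 4.85
tool_pos: [423.1, -318.7, 131.6]
tool_rot: [0.668, 0.744, 0.0, -0.001]
force: [-0.7, 0.4, -1.1]
grip_width: 21.1
grasp_force: 59.6
```

>>> {"fn": "apply_moves", "kwargs": {"motion": [{"tx": 0,"ty": 0,"tz": -0.07,"wx": 0,"wy": 0,"wz": 0},{"tx": 0,"ty": 0,"tz": -0.11,"wx": 0,"wy": 0,"wz": 0},{"tx": 0,"ty": 0,"tz": -0.136,"wx": 0,"wy": 0,"wz": 0},{"tx": 0,"ty": 0,"tz": -0.136,"wx": 0,"wy": 0,"wz": 0},{"tx": 0,"ty": 0,"tz": -0.136,"wx": 0,"wy": 0,"wz": 0}]}}

```text
clock: 5.48
tool_pos: [423.6, -318.7, 30.6]
tool_rot: [0.668, 0.744, 0.0, -0.0]
force: [-0.4, 0.4, -0.8]
grip_width: 21.0
grasp_force: 60.6
```

>>> {"fn": "apply_moves", "kwargs": {"motion": [{"tx": 0,"ty": 0,"tz": 0,"wx": 0,"wy": 0,"wz": 0},{"tx": 0,"ty": 0,"tz": 0,"wx": 0,"wy": 0,"wz": 0},{"tx": 0,"ty": 0,"tz": 0,"wx": 0,"wy": 0,"wz": 0},{"tx": 0,"ty": 0,"tz": 0.1,"wx": 0,"wy": 0,"wz": 0},{"tx": 0,"ty": 0,"tz": 0.15,"wx": 0,"wy": 0,"wz": 0},{"tx": 0,"ty": 0,"tz": 0.15,"wx": 0,"wy": 0,"wz": 0}], "gripper": -0.1}}

```text
clock: 6.22
tool_pos: [424.1, -320.4, 146.1]
tool_rot: [0.669, 0.743, 0.0, 0.003]
force: [-0.6, 0.3, -0.8]
grip_width: 38.4
grasp_force: 0.0
```

```bash
cat > look.py <<'E'
from h import *
import sys
tag=sys.argv[1];np.set_printoptions(precision=1,suppress=True)
def blobs(im,lo,hi,amin):
    m=cv2.inRange(cv2.cvtColor(im,cv2.COLOR_RGB2HSV),lo,hi);k,l,st,c=cv2.connectedComponentsWithStats(m)
    return [(c[i],st[i][4]) for i in range(1,k) if st[i][4]>=amin and 150<c[i][1]<420 and 120<c[i][0]<530]
t=snap('top','t%s.png'%tag);s=snap('side','s%s.png'%tag)
for nm,lo,hi,z in[('riser',(105,120,80),(120,255,255),40),('yellow',(18,120,100),(31,255,255),45),('orange',(5,150,120),(16,255,255),30),('red',(0,200,120),(3,255,255),60)]:
    for c,a in blobs(t,lo,hi,15): print(nm,'top',c,a,'xy@%d'%z,onz('top',*c,z)[:2])
go(526.5,41.3,140,16);go(588.1,65.7,140,6)
E
python3 look.py 1
```

```text
riser top [473.7 322.3] 45 xy@40 [ 423.7 -298.6]
riser top [483.3 321.5] 110 xy@40 [ 424.9 -317.5]
yellow top [292.7 182.2] 30 xy@45 [707.8  52.5]
yellow top [422.5 206.4] 54 xy@45 [ 654.7 -209. ]
yellow top [343.7 226.9] 41 xy@45 [614.5 -49.2]
yellow top [351.1 259.9] 37 xy@45 [547.7 -62.4]
yellow top [303.4 270.1] 89 xy@45 [528.7  32.2]
yellow top [179.1 270.8] 50 xy@45 [529.9 276.8]
yellow top [293.5 273.1] 66 xy@45 [522.9  51.6]
yellow top [357.5 290.4] 34 xy@45 [487.8 -73.6]
orange top [287.4 245.5] 27 xy@30 [580.2  64.2]
red top [372.  160.6] 328 xy@60 [ 746.9 -108.2]
t 6.3 p [ 423.  -319.7  143. ] yaw 6.1 tilt [ 0. -0.] w 38.5 gf 0.0 | tx ty tz [ 0.1  0.5 -0. ] wz 0.221 q7 0.24
t 6.3 p [ 423.  -319.7  143. ] yaw 6.1 tilt [ 0. -0.] w 38.5 gf 0.0 | tx ty tz [ 0.2  0.5 -0. ] wz -0.001 q7 0.24
```

>>> {"fn": "apply_moves", "kwargs": {"motion": [{"tx": 0.138,"ty": 0.481,"tz": 0,"wx": 0,"wy": 0,"wz": 0.22},{"tx": 0.138,"ty": 0.481,"tz": 0,"wx": 0,"wy": 0,"wz": 0.22},{"tx": 0.138,"ty": 0.481,"tz": 0,"wx": 0,"wy": 0,"wz": 0.22},{"tx": 0.138,"ty": 0.481,"tz": 0,"wx": 0,"wy": 0,"wz": 0.22},{"tx": 0.138,"ty": 0.481,"tz": 0,"wx": 0,"wy": 0,"wz": 0.22},{"tx": 0.138,"ty": 0.481,"tz": 0,"wx": 0,"wy": 0,"wz": 0.22},{"tx": 0.138,"ty": 0.481,"tz": 0,"wx": 0,"wy": 0,"wz": 0.22},{"tx": 0.138,"ty": 0.481,"tz": 0,"wx": 0,"wy": 0,"wz": 0.22}], "gripper": 0.3}}

```text
clock: 7.32
tool_pos: [526.2, 40.8, 142.0]
tool_rot: [0.602, 0.799, -0.001, -0.0]
force: [-0.1, -2.0, -0.8]
grip_width: 55.8
grasp_force: 0.0
```

>>> {"fn": "apply_moves", "kwargs": {"motion": [{"tx": 0,"ty": 0,"tz": -0.08,"wx": 0,"wy": 0,"wz": 0},{"tx": 0,"ty": 0,"tz": -0.12,"wx": 0,"wy": 0,"wz": 0},{"tx": 0,"ty": 0,"tz": -0.141,"wx": 0,"wy": 0,"wz": 0},{"tx": 0,"ty": 0,"tz": -0.141,"wx": 0,"wy": 0,"wz": 0},{"tx": 0,"ty": 0,"tz": -0.141,"wx": 0,"wy": 0,"wz": 0}]}}

```text
clock: 7.95
tool_pos: [527.2, 40.9, 38.3]
tool_rot: [0.602, 0.798, 0.0, 0.0]
force: [-0.3, -0.6, 0.7]
grip_width: 55.6
grasp_force: 0.0
```

>>> {"fn": "apply_moves", "kwargs": {"motion": [{"tx": 0,"ty": 0,"tz": 0,"wx": 0,"wy": 0,"wz": 0},{"tx": 0,"ty": 0,"tz": 0,"wx": 0,"wy": 0,"wz": 0},{"tx": 0,"ty": 0,"tz": 0,"wx": 0,"wy": 0,"wz": 0},{"tx": 0,"ty": 0,"tz": 0,"wx": 0,"wy": 0,"wz": 0},{"tx": 0,"ty": 0,"tz": 0,"wx": 0,"wy": 0,"wz": 0},{"tx": 0,"ty": 0,"tz": 0,"wx": 0,"wy": 0,"wz": 0}], "gripper": -1}}

```text
clock: 8.7
tool_pos: [527.0, 41.1, 38.0]
tool_rot: [0.602, 0.799, 0.0, 0.0]
force: [-1.6, -1.6, 11.5]
grip_width: 21.0
grasp_force: 59.2
```

>>> {"fn": "apply_moves", "kwargs": {"motion": [{"tx": 0,"ty": 0,"tz": 0.06,"wx": 0,"wy": 0,"wz": 0},{"tx": 0,"ty": 0,"tz": 0.13,"wx": 0,"wy": 0,"wz": 0},{"tx": 0,"ty": 0,"tz": 0.13,"wx": 0,"wy": 0,"wz": 0},{"tx": 0,"ty": 0,"tz": 0.13,"wx": 0,"wy": 0,"wz": 0}]}}

```text
clock: 9.2
tool_pos: [526.5, 41.0, 134.5]
tool_rot: [0.602, 0.799, -0.0, -0.0]
force: [-0.6, 0.1, -1.2]
grip_width: 21.0
grasp_force: 59.6
```

```bash
python3 -c "
from h import *
go(473,-315.5,133,6)"
```

```text
t 9.2 p [526.5  41.  134.5] yaw 16.0 tilt [-0. -0.] w 21.0 gf 59.6 | tx ty tz [-0.0714 -0.4753 -0.0021] wz -0.222 q7 -0.27
```

>>> {"fn": "apply_moves", "kwargs": {"motion": [{"tx": -0.071,"ty": -0.475,"tz": 0,"wx": 0,"wy": 0,"wz": -0.22},{"tx": -0.071,"ty": -0.475,"tz": 0,"wx": 0,"wy": 0,"wz": -0.22},{"tx": -0.071,"ty": -0.475,"tz": 0,"wx": 0,"wy": 0,"wz": -0.22},{"tx": -0.071,"ty": -0.475,"tz": 0,"wx": 0,"wy": 0,"wz": -0.22},{"tx": -0.071,"ty": -0.475,"tz": 0,"wx": 0,"wy": 0,"wz": -0.22},{"tx": -0.071,"ty": -0.475,"tz": 0,"wx": 0,"wy": 0,"wz": -0.22},{"tx": -0.071,"ty": -0.475,"tz": 0,"wx": 0,"wy": 0,"wz": -0.22},{"tx": -0.071,"ty": -0.475,"tz": 0,"wx": 0,"wy": 0,"wz": -0.22}]}}

```text
clock: 10.2
tool_pos: [473.3, -314.2, 133.8]
tool_rot: [0.668, 0.744, 0.0, -0.001]
force: [0.1, -0.1, -1.6]
grip_width: 20.6
grasp_force: 59.4
```

>>> {"fn": "apply_moves", "kwargs": {"motion": [{"tx": 0,"ty": 0,"tz": -0.07,"wx": 0,"wy": 0,"wz": 0},{"tx": 0,"ty": 0,"tz": -0.11,"wx": 0,"wy": 0,"wz": 0},{"tx": 0,"ty": 0,"tz": -0.136,"wx": 0,"wy": 0,"wz": 0},{"tx": 0,"ty": 0,"tz": -0.136,"wx": 0,"wy": 0,"wz": 0},{"tx": 0,"ty": 0,"tz": -0.136,"wx": 0,"wy": 0,"wz": 0}]}}

```text
clock: 10.82
tool_pos: [473.8, -314.2, 32.9]
tool_rot: [0.668, 0.744, 0.0, -0.0]
force: [0.4, 0.5, -0.9]
grip_width: 21.2
grasp_force: 60.6
```

>>> {"fn": "apply_moves", "kwargs": {"motion": [{"tx": 0,"ty": 0,"tz": 0,"wx": 0,"wy": 0,"wz": 0},{"tx": 0,"ty": 0,"tz": 0,"wx": 0,"wy": 0,"wz": 0},{"tx": 0,"ty": 0,"tz": 0,"wx": 0,"wy": 0,"wz": 0},{"tx": 0,"ty": 0,"tz": 0.1,"wx": 0,"wy": 0,"wz": 0},{"tx": 0,"ty": 0,"tz": 0.15,"wx": 0,"wy": 0,"wz": 0},{"tx": 0,"ty": 0,"tz": 0.15,"wx": 0,"wy": 0,"wz": 0}], "gripper": -0.1}}

```text
clock: 11.58
tool_pos: [474.5, -315.7, 148.6]
tool_rot: [0.669, 0.743, 0.0, 0.003]
force: [-0.5, -0.0, 0.0]
grip_width: 38.3
grasp_force: 0.0
```

```bash
sed -i 's/^np.set_p.*//' h.py; python3 look.py 2 | grep -v yellow; python3 -c "
from h import *
np.set_printoptions(suppress=True)
go(587.5,65.7,140,6)"
```

```text
riser top [473.7 322.3] 46 xy@40 [ 423.6 -298.7]
riser top [483.3 321.5] 110 xy@40 [ 424.9 -317.5]
orange top [287.4 245.5] 27 xy@30 [580.2  64.2]
red top [371.6 160.6] 336 xy@60 [ 746.8 -107.3]
t 11.7 p [ 473.3 -315.2  145.4] yaw 6.1 tilt [ 0. -0.] w 38.6 gf 0.0 | tx ty tz [ 0.1  0.5 -0. ] wz 0.221 q7 0.22
t 11.7 p [ 473.3 -315.2  145.4] yaw 6.1 tilt [ 0. -0.] w 38.6 gf 0.0 | tx ty tz [ 0.2  0.5 -0. ] wz -0.002 q7 0.22
t 11.7 p [ 473.3 -315.2  145.4] yaw 6.1 tilt [ 0. -0.] w 38.6 gf 0.0 | tx ty tz [ 0.1522  0.5079 -0.0072] wz -0.002 q7 0.22
```

View pics/t2.png

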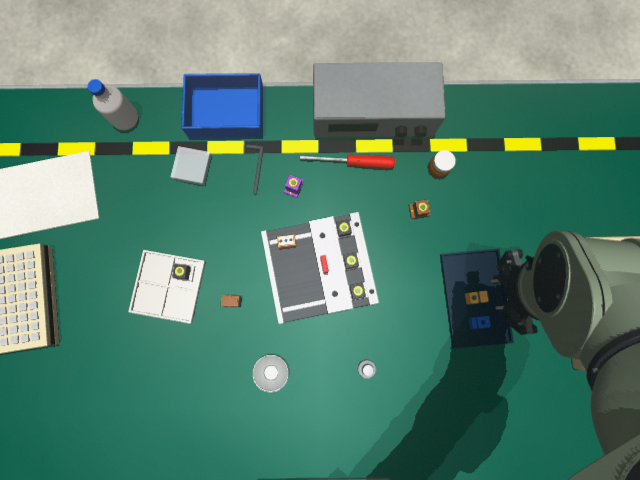

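The riser (481,322) and gauge (477,297) are in the tray, and the probe is unmoved at (287,241).

>>> {"fn": "apply_moves", "kwargs": {"motion": [{"tx": 0.152,"ty": 0.508,"tz": 0,"wx": 0,"wy": 0,"wz": 0},{"tx": 0.152,"ty": 0.508,"tz": 0,"wx": 0,"wy": 0,"wz": 0},{"tx": 0.152,"ty": 0.508,"tz": 0,"wx": 0,"wy": 0,"wz": 0},{"tx": 0.152,"ty": 0.508,"tz": 0,"wx": 0,"wy": 0,"wz": 0},{"tx": 0.152,"ty": 0.508,"tz": 0,"wx": 0,"wy": 0,"wz": 0},{"tx": 0.152,"ty": 0.508,"tz": 0,"wx": 0,"wy": 0,"wz": 0},{"tx": 0.152,"ty": 0.508,"tz": 0,"wx": 0,"wy": 0,"wz": 0},{"tx": 0.152,"ty": 0.508,"tz": 0,"wx": 0,"wy": 0,"wz": 0}], "gripper": 0.3}}

```text
clock: 12.68
tool_pos: [587.0, 67.8, 144.0]
tool_rot: [0.668, 0.745, -0.001, -0.001]
force: [0.2, -0.2, -0.0]
grip_width: 55.8
grasp_force: 0.0
```

>>> {"fn": "apply_moves", "kwargs": {"motion": [{"tx": 0,"ty": 0,"tz": -0.08,"wx": 0,"wy": 0,"wz": 0},{"tx": 0,"ty": 0,"tz": -0.12,"wx": 0,"wy": 0,"wz": 0},{"tx": 0,"ty": 0,"tz": -0.143,"wx": 0,"wy": 0,"wz": 0},{"tx": 0,"ty": 0,"tz": -0.143,"wx": 0,"wy": 0,"wz": 0},{"tx": 0,"ty": 0,"tz": -0.143,"wx": 0,"wy": 0,"wz": 0}]}}

```text
clock: 13.3
tool_pos: [588.0, 65.8, 39.1]
tool_rot: [0.669, 0.744, 0.0, 0.0]
force: [-0.7, 1.2, 0.2]
grip_width: 55.7
grasp_force: 0.0
```

>>> {"fn": "apply_moves", "kwargs": {"motion": [{"tx": 0,"ty": 0,"tz": 0,"wx": 0,"wy": 0,"wz": 0},{"tx": 0,"ty": 0,"tz": 0,"wx": 0,"wy": 0,"wz": 0},{"tx": 0,"ty": 0,"tz": 0,"wx": 0,"wy": 0,"wz": 0},{"tx": 0,"ty": 0,"tz": 0,"wx": 0,"wy": 0,"wz": 0},{"tx": 0,"ty": 0,"tz": 0,"wx": 0,"wy": 0,"wz": 0},{"tx": 0,"ty": 0,"tz": 0,"wx": 0,"wy": 0,"wz": 0}], "gripper": -1}}

```text
clock: 14.05
tool_pos: [587.8, 65.9, 38.9]
tool_rot: [0.669, 0.744, 0.0, 0.0]
force: [-1.4, -0.8, 10.2]
grip_width: 20.6
grasp_force: 59.4
```

>>> {"fn": "apply_moves", "kwargs": {"motion": [{"tx": 0,"ty": 0,"tz": 0.06,"wx": 0,"wy": 0,"wz": 0},{"tx": 0,"ty": 0,"tz": 0.13,"wx": 0,"wy": 0,"wz": 0},{"tx": 0,"ty": 0,"tz": 0.13,"wx": 0,"wy": 0,"wz": 0},{"tx": 0,"ty": 0,"tz": 0.13,"wx": 0,"wy": 0,"wz": 0}]}}

```text
clock: 14.55
tool_pos: [587.2, 65.8, 135.2]
tool_rot: [0.669, 0.744, -0.0, -0.0]
force: [0.2, 0.5, -1.8]
grip_width: 20.5
grasp_force: 59.5
```

```bash
python3 -c "
from h import *
np.set_printoptions(suppress=True)
go(523,-311.5,133,6)"
```

```text
t 14.6 p [587.2  65.8 135.2] yaw 6.1 tilt [-0.001 -0.   ] w 20.5 gf 59.5 | tx ty tz [-0.0857 -0.503  -0.0029] wz -0.002 q7 -0.38
```

>>> {"fn": "apply_moves", "kwargs": {"motion": [{"tx": -0.086,"ty": -0.503,"tz": 0,"wx": 0,"wy": 0,"wz": 0},{"tx": -0.086,"ty": -0.503,"tz": 0,"wx": 0,"wy": 0,"wz": 0},{"tx": -0.086,"ty": -0.503,"tz": 0,"wx": 0,"wy": 0,"wz": 0},{"tx": -0.086,"ty": -0.503,"tz": 0,"wx": 0,"wy": 0,"wz": 0},{"tx": -0.086,"ty": -0.503,"tz": 0,"wx": 0,"wy": 0,"wz": 0},{"tx": -0.086,"ty": -0.503,"tz": 0,"wx": 0,"wy": 0,"wz": 0},{"tx": -0.086,"ty": -0.503,"tz": 0,"wx": 0,"wy": 0,"wz": 0},{"tx": -0.086,"ty": -0.503,"tz": 0,"wx": 0,"wy": 0,"wz": 0}]}}

```text
clock: 15.55
tool_pos: [522.5, -311.0, 134.4]
tool_rot: [0.669, 0.743, 0.0, -0.001]
force: [1.5, 0.4, -0.2]
grip_width: 20.7
grasp_force: 59.4
```

>>> {"fn": "apply_moves", "kwargs": {"motion": [{"tx": 0,"ty": 0,"tz": -0.07,"wx": 0,"wy": 0,"wz": 0},{"tx": 0,"ty": 0,"tz": -0.11,"wx": 0,"wy": 0,"wz": 0},{"tx": 0,"ty": 0,"tz": -0.136,"wx": 0,"wy": 0,"wz": 0},{"tx": 0,"ty": 0,"tz": -0.136,"wx": 0,"wy": 0,"wz": 0},{"tx": 0,"ty": 0,"tz": -0.136,"wx": 0,"wy": 0,"wz": 0}]}}

```text
clock: 16.18
tool_pos: [523.5, -311.0, 34.3]
tool_rot: [0.668, 0.744, 0.0, 0.0]
force: [-0.1, -0.5, -1.0]
grip_width: 20.5
grasp_force: 60.5
```

>>> {"fn": "apply_moves", "kwargs": {"motion": [{"tx": 0,"ty": 0,"tz": 0,"wx": 0,"wy": 0,"wz": 0},{"tx": 0,"ty": 0,"tz": 0,"wx": 0,"wy": 0,"wz": 0},{"tx": 0,"ty": 0,"tz": 0,"wx": 0,"wy": 0,"wz": 0},{"tx": 0,"ty": 0,"tz": 0.1,"wx": 0,"wy": 0,"wz": 0},{"tx": 0,"ty": 0,"tz": 0.15,"wx": 0,"wy": 0,"wz": 0},{"tx": 0,"ty": 0,"tz": 0.15,"wx": 0,"wy": 0,"wz": 0}], "gripper": -0.1}}

```text
clock: 16.92
tool_pos: [524.2, -311.9, 149.6]
tool_rot: [0.669, 0.743, 0.001, 0.003]
force: [-0.3, 0.9, -0.2]
grip_width: 38.4
grasp_force: 0.0
```

```bash
python3 - <<'E'
from h import *
np.set_printoptions(suppress=True)
go(539.5,-10,150,11)
E
```

```text
t 16.9 p [ 524.2 -311.9  149.6] yaw 6.1 tilt [ 0.005 -0.003] w 38.4 gf 0.0 | tx ty tz [0.0204 0.4026 0.0005] wz 0.11 q7 0.22
```

>>> {"fn": "apply_moves", "kwargs": {"motion": [{"tx": 0.02,"ty": 0.402,"tz": 0,"wx": 0,"wy": 0,"wz": 0.11},{"tx": 0.02,"ty": 0.402,"tz": 0,"wx": 0,"wy": 0,"wz": 0.11},{"tx": 0.02,"ty": 0.402,"tz": 0,"wx": 0,"wy": 0,"wz": 0.11},{"tx": 0.02,"ty": 0.402,"tz": 0,"wx": 0,"wy": 0,"wz": 0.11},{"tx": 0.02,"ty": 0.402,"tz": 0,"wx": 0,"wy": 0,"wz": 0.11},{"tx": 0.02,"ty": 0.402,"tz": 0,"wx": 0,"wy": 0,"wz": 0.11},{"tx": 0.02,"ty": 0.402,"tz": 0,"wx": 0,"wy": 0,"wz": 0.11}], "gripper": 0.35}}

```text
clock: 17.8
tool_pos: [537.8, -10.6, 145.6]
tool_rot: [0.636, 0.772, -0.001, -0.0]
force: [-0.5, 0.2, 0.3]
grip_width: 57.6
grasp_force: 0.0
```

```bash
python3 look.py 3 | grep -v yellow; python3 -c "
from h import *
np.set_printoptions(suppress=True)
go(539.5,-9.5,52,11)"
```

```text
orange top [470.3 274. ] 44 xy@30 [ 518.7 -301.4]
red top [371.7 160.8] 356 xy@60 [ 746.5 -107.5]
t 17.9 p [537.8 -11.2 145.8] yaw 10.9 tilt [-0. -0.] w 57.5 gf 0.0 | tx ty tz [-0.   0.1 -0. ] wz 0.113 q7 -0.26
t 17.9 p [537.8 -11.2 145.8] yaw 10.9 tilt [-0. -0.] w 57.5 gf 0.0 | tx ty tz [ 0.1  0.1 -0. ] wz -0.11 q7 -0.26
t 17.9 p [537.8 -11.2 145.8] yaw 10.9 tilt [-0.001 -0.001] w 57.5 gf 0.0 | tx ty tz [ 0.0022  0.0022 -0.125 ] wz 0.002 q7 -0.26
```

View pics/s3.png

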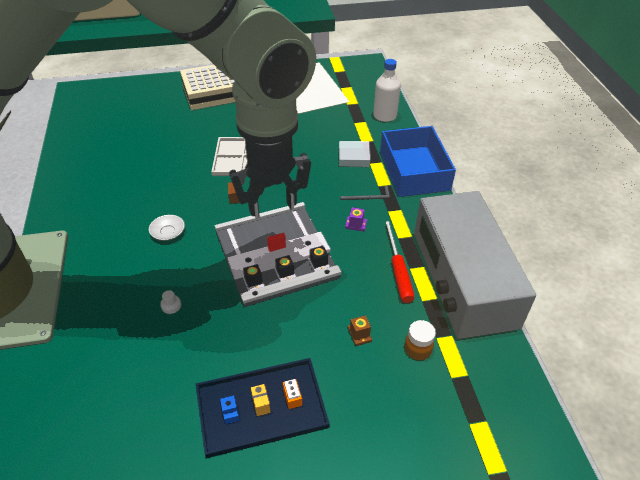

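All three blocks are in the tray at (229,408), (260,400) and (291,392), and the gripper is over the red tab at (276,241). Next I grip the tab.

>>> {"fn": "apply_moves", "kwargs": {"motion": [{"tx": 0.002,"ty": 0.002,"tz": -0.06,"wx": 0,"wy": 0,"wz": 0},{"tx": 0.002,"ty": 0.002,"tz": -0.1,"wx": 0,"wy": 0,"wz": 0},{"tx": 0.002,"ty": 0.002,"tz": -0.125,"wx": 0,"wy": 0,"wz": 0},{"tx": 0.002,"ty": 0.002,"tz": -0.125,"wx": 0,"wy": 0,"wz": 0},{"tx": 0.002,"ty": 0.002,"tz": -0.125,"wx": 0,"wy": 0,"wz": 0}]}}

```text
clock: 18.52
tool_pos: [539.8, -8.8, 53.0]
tool_rot: [0.636, 0.772, 0.0, 0.0]
force: [0.6, -0.8, 1.0]
grip_width: 57.7
grasp_force: 0.0
```

>>> {"fn": "apply_moves", "kwargs": {"motion": [{"tx": 0,"ty": 0,"tz": 0,"wx": 0,"wy": 0,"wz": 0},{"tx": 0,"ty": 0,"tz": 0,"wx": 0,"wy": 0,"wz": 0},{"tx": 0,"ty": 0,"tz": 0,"wx": 0,"wy": 0,"wz": 0},{"tx": 0,"ty": 0,"tz": 0,"wx": 0,"wy": 0,"wz": 0},{"tx": 0,"ty": 0,"tz": 0,"wx": 0,"wy": 0,"wz": 0}], "gripper": -1, "squeeze": 50}}

```text
clock: 19.15
tool_pos: [540.3, -8.4, 53.3]
tool_rot: [0.636, 0.772, 0.001, 0.001]
force: [0.6, -0.3, 8.7]
grip_width: 33.0
grasp_force: 49.2
```

>>> {"fn": "apply_moves", "kwargs": {"motion": [{"tx": -0.003,"ty": 0.013,"tz": 0,"wx": 0,"wy": 0,"wz": 0},{"tx": -0.005,"ty": 0.026,"tz": 0,"wx": 0,"wy": 0,"wz": 0},{"tx": -0.008,"ty": 0.039,"tz": 0,"wx": 0,"wy": 0,"wz": 0},{"tx": -0.01,"ty": 0.052,"tz": 0,"wx": 0,"wy": 0,"wz": 0},{"tx": -0.013,"ty": 0.065,"tz": 0,"wx": 0,"wy": 0,"wz": 0},{"tx": -0.013,"ty": 0.068,"tz": 0,"wx": 0,"wy": 0,"wz": 0},{"tx": -0.013,"ty": 0.068,"tz": 0,"wx": 0,"wy": 0,"wz": 0},{"tx": -0.013,"ty": 0.068,"tz": 0,"wx": 0,"wy": 0,"wz": 0}]}}

```text
clock: 20.15
tool_pos: [530.4, 42.6, 53.3]
tool_rot: [0.636, 0.772, 0.001, 0.001]
force: [0.3, -0.8, 9.9]
grip_width: 33.1
grasp_force: 49.8
```

>>> {"fn": "apply_moves", "kwargs": {"motion": [{"tx": 0,"ty": 0,"tz": 0,"wx": 0,"wy": 0,"wz": 0},{"tx": 0,"ty": 0,"tz": 0,"wx": 0,"wy": 0,"wz": 0},{"tx": 0,"ty": 0,"tz": 0,"wx": 0,"wy": 0,"wz": 0},{"tx": 0,"ty": 0,"tz": 0.1,"wx": 0,"wy": 0,"wz": 0},{"tx": 0,"ty": 0.3,"tz": 0.2,"wx": 0,"wy": 0,"wz": 0},{"tx": 0,"ty": 0.3,"tz": 0.2,"wx": 0,"wy": 0,"wz": 0},{"tx": 0,"ty": 0.3,"tz": 0.2,"wx": 0,"wy": 0,"wz": 0},{"tx": 0,"ty": 0.3,"tz": 0.2,"wx": 0,"wy": 0,"wz": 0}], "gripper": 0.35, "squeeze": 60}}

```text
clock: 21.15
tool_pos: [529.3, 269.9, 203.3]
tool_rot: [0.636, 0.772, 0.0, -0.0]
force: [0.5, -0.1, -0.2]
grip_width: 57.6
grasp_force: 0.0
```

```bash
python3 look.py 4; python3 - <<'E'
from h import *
np.set_printoptions(precision=1,suppress=True)
t=cv2.imread('pics/t4.png')[205:330,120:385];s=cv2.imread('pics/s4.png')[120:330,180:400]
o=np.zeros((600,800,3),np.uint8)
t=cv2.resize(t,(500,236),interpolation=cv2.INTER_CUBIC);s=cv2.resize(s,(380,363),interpolation=cv2.INTER_CUBIC)
o[:236,:500]=t;o[237:,:380]=s;cv2.imwrite('pics/c4.png',o)
im=cv2.cvtColor(cv2.imread('pics/s4.png'),cv2.COLOR_BGR2HSV)
k,l,st,c=cv2.connectedComponentsWithStats(cv2.inRange(im,(18,120,100),(31,255,255)))
print([c[i] for i in range(1,k) if 20<st[i][4]<80])
E
```

```text
riser top [480.3 322.3] 251 xy@40 [ 423.5 -311.5]
yellow top [293.1 182.1] 26 xy@45 [708.   51.7]
yellow top [422.5 206.4] 55 xy@45 [ 654.6 -208.8]
yellow top [343.7 226.9] 41 xy@45 [614.4 -49.1]
yellow top [351.2 259.9] 36 xy@45 [547.7 -62.6]
yellow top [179.1 271. ] 49 xy@45 [529.6 276.8]
yellow top [357.3 290.4] 36 xy@45 [487.7 -73.1]
yellow top [483.4 296.3] 91 xy@45 [ 473.5 -319.4]
yellow top [473.3 297.5] 86 xy@45 [ 471.3 -299.5]
orange top [470.5 274. ] 42 xy@30 [ 518.5 -301.8]
red top [371.8 160.6] 311 xy@60 [ 746.8 -107.8]
t 21.2 p [528.5 273.8 204. ] yaw 11.4 tilt [0. 0.] w 57.5 gf 0.0 | tx ty tz [-0.  -0.3 -0.1] wz 0.103 q7 -0.6
t 21.2 p [528.5 273.8 204. ] yaw 11.4 tilt [0. 0.] w 57.5 gf 0.0 | tx ty tz [ 0.1 -0.3 -0.1] wz -0.12 q7 -0.6
[array([356.4, 212.1]), array([318.4, 251.1]), array([284.2, 261.2]), array([251.9, 270.4]), array([360.2, 322.5])]
```

View pics/c4.png

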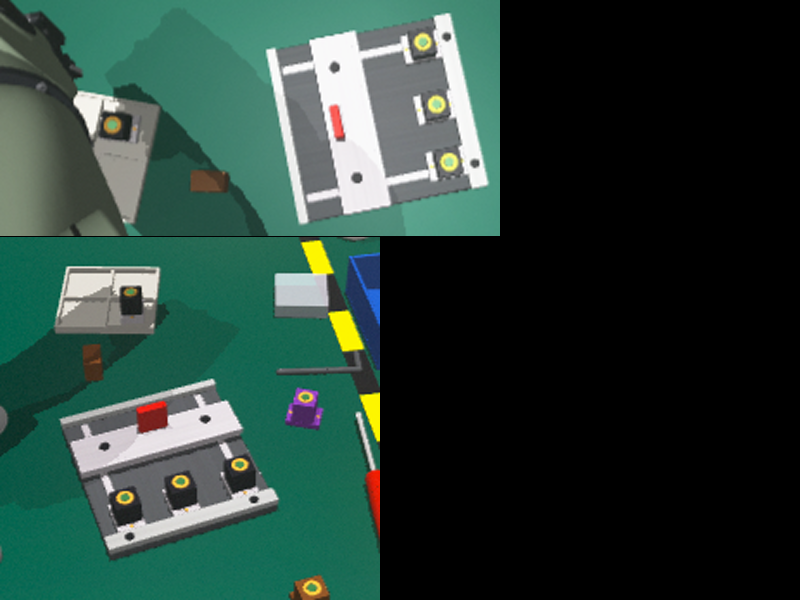

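The jaw is open by about 51 mm: the tab is now at top-crop (336,121), and the modules stand free. Next I check the carrier across both views and plan the first pick.

```bash
python3 - <<'E'
from h import *
np.set_printoptions(precision=4,suppress=True)
def quad(f,x0,y0,x1,y1):
    im=cv2.cvtColor(cv2.imread('pics/'+f),cv2.COLOR_BGR2HSV);m=cv2.inRange(im,(0,0,150),(180,70,255))
    w=np.zeros_like(m);w[y0:y1,x0:x1]=m[y0:y1,x0:x1]
    c=max(cv2.findContours(w,0,1)[0],key=cv2.contourArea);h=cv2.convexHull(c)[:,0].astype(float);return h
ht=quad('t0.png',120,240,215,330);hs=quad('s0.png',205,130,280,172+8)
ext=lambda h,d:h[np.argmax(h@np.array(d))]
# world low-x,low-y / low-x,high-y / high-x,high-y / high-x,low-y
T=[ext(ht,d) for d in((1,1),(-1,1),(-1,-1),(1,-1))];S=[ext(hs,d) for d in((-1,1),(-1,-1),(1,-1),(1,1))]
for a,b in zip(T,S): print(a,b,*tri(a,b))
go(548,-62.3,150,11)
E
```

```text
[190. 323.] [211. 171.] [429.2478 259.5662  15.5238] 1.8884087159039364
[129. 312.] [218. 137.] [452.4238 382.5103  14.7496] 2.160491808588263
[143. 250.] [271. 137.] [576.6639 360.3749  15.0042] 0.7245905833018188
[203. 260.] [268. 172.] [554.6267 237.7201  12.5554] 0.11501366625862468
t 21.2 p [528.5 273.8 204. ] yaw 11.4 tilt [0.001 0.004] w 57.5 gf 0.0 | tx ty tz [ 0.0259 -0.4481 -0.072 ] wz -0.008 q7 -0.6
```

>>> {"fn": "apply_moves", "kwargs": {"motion": [{"tx": 0.026,"ty": -0.448,"tz": -0.07,"wx": 0,"wy": 0,"wz": -0.01},{"tx": 0.026,"ty": -0.448,"tz": -0.07,"wx": 0,"wy": 0,"wz": -0.01},{"tx": 0.026,"ty": -0.448,"tz": -0.07,"wx": 0,"wy": 0,"wz": -0.01},{"tx": 0.026,"ty": -0.448,"tz": -0.07,"wx": 0,"wy": 0,"wz": -0.01},{"tx": 0.026,"ty": -0.448,"tz": -0.07,"wx": 0,"wy": 0,"wz": -0.01},{"tx": 0.026,"ty": -0.448,"tz": -0.07,"wx": 0,"wy": 0,"wz": -0.01},{"tx": 0.026,"ty": -0.448,"tz": -0.07,"wx": 0,"wy": 0,"wz": -0.01},{"tx": 0.026,"ty": -0.448,"tz": -0.07,"wx": 0,"wy": 0,"wz": -0.01}], "gripper": 0.05}}

```text
clock: 22.25
tool_pos: [549.2, -67.5, 149.8]
tool_rot: [0.639, 0.77, 0.0, -0.0]
force: [-0.7, 0.8, -0.5]
grip_width: 44.9
grasp_force: 0.0
```

```bash
python3 - <<'E'
from h import *
np.set_printoptions(precision=4,suppress=True)
go(548,-62.3,43,11)
E
```

```text
t 22.2 p [549.2 -67.5 149.8] yaw 10.6 tilt [-0.     0.001] w 44.9 gf 0.0 | tx ty tz [-0.0016  0.0069 -0.1425] wz 0.008 q7 -0.14
```

>>> {"fn": "apply_moves", "kwargs": {"motion": [{"tx": -0.001,"ty": 0.007,"tz": -0.07,"wx": 0,"wy": 0,"wz": 0},{"tx": -0.001,"ty": 0.007,"tz": -0.12,"wx": 0,"wy": 0,"wz": 0},{"tx": -0.001,"ty": 0.007,"tz": -0.142,"wx": 0,"wy": 0,"wz": 0},{"tx": -0.001,"ty": 0.007,"tz": -0.142,"wx": 0,"wy": 0,"wz": 0},{"tx": -0.001,"ty": 0.007,"tz": -0.142,"wx": 0,"wy": 0,"wz": 0}]}}

```text
clock: 22.88
tool_pos: [549.1, -62.9, 44.6]
tool_rot: [0.639, 0.769, 0.0, 0.001]
force: [-0.5, 0.2, 0.1]
grip_width: 44.4
grasp_force: 0.0
```

>>> {"fn": "apply_moves", "kwargs": {"motion": [{"tx": 0,"ty": 0,"tz": 0,"wx": 0,"wy": 0,"wz": 0},{"tx": 0,"ty": 0,"tz": 0,"wx": 0,"wy": 0,"wz": 0},{"tx": 0,"ty": 0,"tz": 0,"wx": 0,"wy": 0,"wz": 0},{"tx": 0,"ty": 0,"tz": 0,"wx": 0,"wy": 0,"wz": 0},{"tx": 0,"ty": 0,"tz": 0,"wx": 0,"wy": 0,"wz": 0}], "gripper": -1, "squeeze": 60}}

```text
clock: 23.5
tool_pos: [549.0, -63.1, 44.6]
tool_rot: [0.639, 0.769, 0.0, 0.001]
force: [-2.5, -0.0, 13.1]
grip_width: 26.9
grasp_force: 59.6
```

>>> {"fn": "apply_moves", "kwargs": {"motion": [{"tx": 0,"ty": 0,"tz": 0.06,"wx": 0,"wy": 0,"wz": 0},{"tx": 0,"ty": 0,"tz": 0.13,"wx": 0,"wy": 0,"wz": 0},{"tx": 0,"ty": 0,"tz": 0.13,"wx": 0,"wy": 0,"wz": 0},{"tx": 0,"ty": 0,"tz": 0.13,"wx": 0,"wy": 0,"wz": 0}]}}

```text
clock: 24.0
tool_pos: [548.3, -63.3, 140.8]
tool_rot: [0.639, 0.769, -0.0, 0.0]
force: [0.1, -1.2, -1.3]
grip_width: 26.7
grasp_force: 59.9
```

```bash
python3 - <<'E'
from h import *
np.set_printoptions(precision=4,suppress=True)
go(539.4,334.5,140,-11)
E
```

```text
t 24.0 p [548.3 -63.3 140.8] yaw 10.6 tilt [ 0. -0.] w 26.7 gf 59.9 | tx ty tz [-0.0119  0.5304 -0.0011] wz -0.479 q7 -0.16
```

>>> {"fn": "apply_moves", "kwargs": {"motion": [{"tx": -0.012,"ty": 0.53,"tz": 0,"wx": 0,"wy": 0,"wz": -0.48},{"tx": -0.012,"ty": 0.53,"tz": 0,"wx": 0,"wy": 0,"wz": -0.48},{"tx": -0.012,"ty": 0.53,"tz": 0,"wx": 0,"wy": 0,"wz": -0.48},{"tx": -0.012,"ty": 0.53,"tz": 0,"wx": 0,"wy": 0,"wz": -0.48},{"tx": -0.012,"ty": 0.53,"tz": 0,"wx": 0,"wy": 0,"wz": -0.48},{"tx": -0.012,"ty": 0.53,"tz": 0,"wx": 0,"wy": 0,"wz": -0.48},{"tx": -0.012,"ty": 0.53,"tz": 0,"wx": 0,"wy": 0,"wz": -0.48},{"tx": -0.012,"ty": 0.53,"tz": 0,"wx": 0,"wy": 0,"wz": -0.48}]}}

```text
clock: 25.0
tool_pos: [538.3, 335.9, 139.3]
tool_rot: [0.771, 0.637, -0.001, -0.0]
force: [-0.2, -1.0, -1.7]
grip_width: 27.0
grasp_force: 59.7
```

```bash
python3 - <<'E'
from h import *
np.set_printoptions(precision=4,suppress=True)
go(539.4,334.5,38,-11)
E
```

```text
t 25.0 p [538.3 335.9 139.3] yaw -10.9 tilt [-0.002 -0.001] w 27.0 gf 59.7 | tx ty tz [ 0.0014 -0.0019 -0.1351] wz -0.003 q7 -0.95
```

>>> {"fn": "apply_moves", "kwargs": {"motion": [{"tx": 0,"ty": 0,"tz": -0.07,"wx": 0,"wy": 0,"wz": 0},{"tx": 0,"ty": 0,"tz": -0.11,"wx": 0,"wy": 0,"wz": 0},{"tx": 0,"ty": 0,"tz": -0.136,"wx": 0,"wy": 0,"wz": 0},{"tx": 0,"ty": 0,"tz": -0.136,"wx": 0,"wy": 0,"wz": 0},{"tx": 0,"ty": 0,"tz": -0.136,"wx": 0,"wy": 0,"wz": 0}]}}

```text
clock: 25.62
tool_pos: [539.8, 334.1, 39.1]
tool_rot: [0.772, 0.636, 0.0, 0.0]
force: [-0.1, -0.3, -0.4]
grip_width: 27.2
grasp_force: 62.0
```

>>> {"fn": "apply_moves", "kwargs": {"motion": [{"tx": 0,"ty": 0,"tz": 0,"wx": 0,"wy": 0,"wz": 0},{"tx": 0,"ty": 0,"tz": 0,"wx": 0,"wy": 0,"wz": 0},{"tx": 0,"ty": 0,"tz": 0,"wx": 0,"wy": 0,"wz": 0},{"tx": 0,"ty": 0,"tz": 0.08,"wx": 0,"wy": 0,"wz": 0},{"tx": 0,"ty": 0,"tz": 0.14,"wx": 0,"wy": 0,"wz": 0},{"tx": 0,"ty": 0,"tz": 0.14,"wx": 0,"wy": 0,"wz": 0}], "gripper": 0.05}}

```text
clock: 26.38
tool_pos: [540.6, 335.2, 147.2]
tool_rot: [0.772, 0.636, 0.003, 0.0]
force: [-0.6, -0.1, -0.3]
grip_width: 44.6
grasp_force: 0.0
```

```bash
python3 - <<'E'
from h import *
np.set_printoptions(precision=4,suppress=True)
go(614,-49.5,140,11)
E
```

```text
t 26.4 p [540.6 335.2 147.2] yaw -11.0 tilt [0.004 0.003] w 44.6 gf 0.0 | tx ty tz [ 0.0979 -0.5129 -0.0095] wz 0.49 q7 -0.95
```

>>> {"fn": "apply_moves", "kwargs": {"motion": [{"tx": 0.099,"ty": -0.512,"tz": 0,"wx": 0,"wy": 0,"wz": 0.49},{"tx": 0.099,"ty": -0.512,"tz": 0,"wx": 0,"wy": 0,"wz": 0.49},{"tx": 0.099,"ty": -0.512,"tz": 0,"wx": 0,"wy": 0,"wz": 0.49},{"tx": 0.099,"ty": -0.512,"tz": 0,"wx": 0,"wy": 0,"wz": 0.49},{"tx": 0.099,"ty": -0.512,"tz": 0,"wx": 0,"wy": 0,"wz": 0.49},{"tx": 0.099,"ty": -0.512,"tz": 0,"wx": 0,"wy": 0,"wz": 0.49},{"tx": 0.099,"ty": -0.512,"tz": 0,"wx": 0,"wy": 0,"wz": 0.49},{"tx": 0.099,"ty": -0.512,"tz": 0,"wx": 0,"wy": 0,"wz": 0.49}]}}

```text
clock: 27.38
tool_pos: [613.5, -50.0, 143.1]
tool_rot: [0.636, 0.771, -0.0, -0.0]
force: [-0.8, 1.3, 0.1]
grip_width: 44.7
grasp_force: 0.0
```

```bash
python3 - <<'E'
from h import *
np.set_printoptions(precision=4,suppress=True)
cv2.imwrite('pics/c5.png',cv2.resize(cv2.cvtColor(grab_frame('top'),cv2.COLOR_RGB2BGR)[210:340,110:390],None,fx=2.5,fy=2.5))
go(614,-49.5,43,11)
E
```

```text
t 27.4 p [613.4 -48.4 143.3] yaw 11.1 tilt [-0.001  0.001] w 44.6 gf 0.0 | tx ty tz [ 0.0008 -0.0015 -0.1338] wz -0.002 q7 -0.1
```

View pics/c5.png

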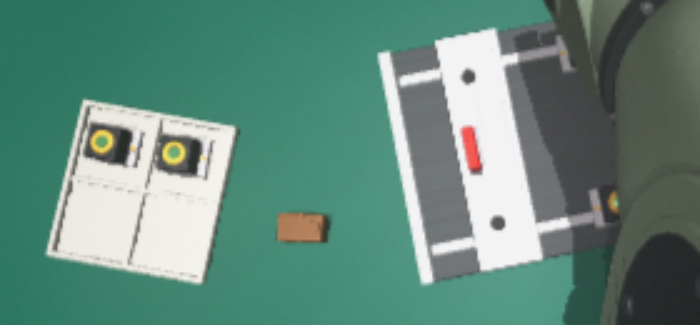

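The first module sits in its pocket at crop (108,145), next to the earlier one at (180,155). The two lower pockets are empty. Next is the second module.

>>> {"fn": "apply_moves", "kwargs": {"motion": [{"tx": 0,"ty": 0,"tz": -0.07,"wx": 0,"wy": 0,"wz": 0},{"tx": 0,"ty": 0,"tz": -0.11,"wx": 0,"wy": 0,"wz": 0},{"tx": 0,"ty": 0,"tz": -0.133,"wx": 0,"wy": 0,"wz": 0},{"tx": 0,"ty": 0,"tz": -0.133,"wx": 0,"wy": 0,"wz": 0},{"tx": 0,"ty": 0,"tz": -0.133,"wx": 0,"wy": 0,"wz": 0}]}}

```text
clock: 28.05
tool_pos: [614.3, -49.1, 45.2]
tool_rot: [0.636, 0.772, 0.0, 0.001]
force: [0.9, 0.0, 0.3]
grip_width: 45.3
grasp_force: 0.0
```

>>> {"fn": "apply_moves", "kwargs": {"motion": [{"tx": 0,"ty": 0,"tz": 0,"wx": 0,"wy": 0,"wz": 0},{"tx": 0,"ty": 0,"tz": 0,"wx": 0,"wy": 0,"wz": 0},{"tx": 0,"ty": 0,"tz": 0,"wx": 0,"wy": 0,"wz": 0},{"tx": 0,"ty": 0,"tz": 0,"wx": 0,"wy": 0,"wz": 0},{"tx": 0,"ty": 0,"tz": 0,"wx": 0,"wy": 0,"wz": 0}], "gripper": -1}}

```text
clock: 28.68
tool_pos: [614.3, -49.5, 45.3]
tool_rot: [0.636, 0.772, 0.001, 0.001]
force: [-1.3, 2.0, 9.7]
grip_width: 26.8
grasp_force: 59.8
```

>>> {"fn": "apply_moves", "kwargs": {"motion": [{"tx": 0,"ty": 0,"tz": 0.06,"wx": 0,"wy": 0,"wz": 0},{"tx": 0,"ty": 0,"tz": 0.13,"wx": 0,"wy": 0,"wz": 0},{"tx": 0,"ty": 0,"tz": 0.13,"wx": 0,"wy": 0,"wz": 0},{"tx": 0,"ty": 0,"tz": 0.13,"wx": 0,"wy": 0,"wz": 0}]}}

```text
clock: 29.18
tool_pos: [613.6, -49.7, 141.6]
tool_rot: [0.636, 0.772, -0.0, 0.0]
force: [-0.6, 1.0, -1.7]
grip_width: 26.7
grasp_force: 59.7
```

```bash
python3 - <<'E'
from h import *
np.set_printoptions(precision=4,suppress=True)
go(478.5,346.5,140,-11)
E
```

```text
t 29.2 p [613.6 -49.7 141.6] yaw 11.0 tilt [ 0. -0.] w 26.7 gf 59.7 | tx ty tz [-0.1801  0.5283 -0.0022] wz -0.49 q7 -0.1
```

>>> {"fn": "apply_moves", "kwargs": {"motion": [{"tx": -0.18,"ty": 0.528,"tz": 0,"wx": 0,"wy": 0,"wz": -0.49},{"tx": -0.18,"ty": 0.528,"tz": 0,"wx": 0,"wy": 0,"wz": -0.49},{"tx": -0.18,"ty": 0.528,"tz": 0,"wx": 0,"wy": 0,"wz": -0.49},{"tx": -0.18,"ty": 0.528,"tz": 0,"wx": 0,"wy": 0,"wz": -0.49},{"tx": -0.18,"ty": 0.528,"tz": 0,"wx": 0,"wy": 0,"wz": -0.49},{"tx": -0.18,"ty": 0.528,"tz": 0,"wx": 0,"wy": 0,"wz": -0.49},{"tx": -0.18,"ty": 0.528,"tz": 0,"wx": 0,"wy": 0,"wz": -0.49},{"tx": -0.18,"ty": 0.528,"tz": 0,"wx": 0,"wy": 0,"wz": -0.49}]}}

```text
clock: 30.18
tool_pos: [476.4, 349.5, 140.5]
tool_rot: [0.77, 0.638, -0.001, -0.001]
force: [0.9, -1.3, -1.0]
grip_width: 27.0
grasp_force: 59.6
```

>>> {"fn": "apply_moves", "kwargs": {"motion": [{"tx": 0,"ty": 0,"tz": -0.07,"wx": 0,"wy": 0,"wz": 0},{"tx": 0,"ty": 0,"tz": -0.11,"wx": 0,"wy": 0,"wz": 0},{"tx": 0,"ty": 0,"tz": -0.136,"wx": 0,"wy": 0,"wz": 0},{"tx": 0,"ty": 0,"tz": -0.136,"wx": 0,"wy": 0,"wz": 0},{"tx": 0,"ty": 0,"tz": -0.136,"wx": 0,"wy": 0,"wz": 0}]}}

```text
clock: 30.8
tool_pos: [479.0, 346.3, 39.9]
tool_rot: [0.772, 0.636, 0.0, 0.0]
force: [0.8, 0.1, -0.6]
grip_width: 26.9
grasp_force: 61.8
```

```bash
python3 - <<'E'
from h import *
np.set_printoptions(precision=4,suppress=True)
go(478.5,346.5,39,-11)
go(487.9,-73.4,142,11)
E
```

```text
t 30.8 p [479.  346.3  39.9] yaw -11.0 tilt [0. 0.] w 26.9 gf 61.8 | tx ty tz [-0.0007  0.0003 -0.0011] wz 0.001 q7 -1.06
t 30.8 p [479.  346.3  39.9] yaw -11.0 tilt [0. 0.] w 26.9 gf 61.8 | tx ty tz [ 0.0118 -0.5596  0.1362] wz 0.49 q7 -1.06
```

>>> {"fn": "apply_moves", "kwargs": {"motion": [{"tx": 0,"ty": 0,"tz": 0,"wx": 0,"wy": 0,"wz": 0},{"tx": 0,"ty": 0,"tz": 0,"wx": 0,"wy": 0,"wz": 0},{"tx": 0,"ty": 0,"tz": 0,"wx": 0,"wy": 0,"wz": 0},{"tx": 0,"ty": 0,"tz": 0.08,"wx": 0,"wy": 0,"wz": 0},{"tx": 0,"ty": 0,"tz": 0.14,"wx": 0,"wy": 0,"wz": 0},{"tx": 0,"ty": 0,"tz": 0.14,"wx": 0,"wy": 0,"wz": 0}], "gripper": 0.05}}

```text
clock: 31.55
tool_pos: [479.8, 347.2, 147.7]
tool_rot: [0.772, 0.636, 0.003, 0.0]
force: [0.9, -0.7, -1.4]
grip_width: 44.8
grasp_force: 0.0
```

>>> {"fn": "apply_moves", "kwargs": {"motion": [{"tx": 0.012,"ty": -0.56,"tz": 0,"wx": 0,"wy": 0,"wz": 0.49},{"tx": 0.012,"ty": -0.56,"tz": 0,"wx": 0,"wy": 0,"wz": 0.49},{"tx": 0.012,"ty": -0.56,"tz": 0,"wx": 0,"wy": 0,"wz": 0.49},{"tx": 0.012,"ty": -0.56,"tz": 0,"wx": 0,"wy": 0,"wz": 0.49},{"tx": 0.012,"ty": -0.56,"tz": 0,"wx": 0,"wy": 0,"wz": 0.49},{"tx": 0.012,"ty": -0.56,"tz": 0,"wx": 0,"wy": 0,"wz": 0.49},{"tx": 0.012,"ty": -0.56,"tz": 0,"wx": 0,"wy": 0,"wz": 0.49},{"tx": 0.012,"ty": -0.56,"tz": 0,"wx": 0,"wy": 0,"wz": 0.49}]}}

```text
clock: 32.55
tool_pos: [487.1, -76.9, 143.9]
tool_rot: [0.638, 0.77, -0.001, -0.0]
force: [-0.3, 0.7, 0.2]
grip_width: 44.6
grasp_force: 0.0
```

```bash
python3 - <<'E'
from h import *
np.set_printoptions(precision=4,suppress=True)
t=snap('top','t6.png')
cv2.imwrite('pics/c6.png',cv2.resize(cv2.imread('pics/t6.png')[210:340,110:390],None,fx=2.5,fy=2.5))
go(487.9,-73.4,43,11)
E
```

```text
t 32.6 p [487.4 -74.5 144. ] yaw 10.9 tilt [-0.001  0.   ] w 44.7 gf 0.0 | tx ty tz [ 0.0007  0.0014 -0.1347] wz 0.002 q7 -0.19
```

View pics/c6.png

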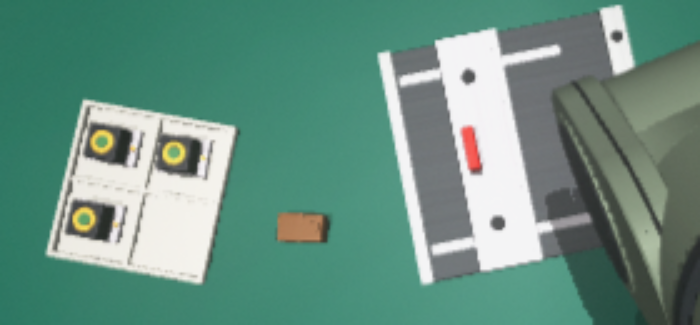

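Two modules are placed, at crop (102,143) and (85,220). The last empty pocket is at crop (168,232).

>>> {"fn": "apply_moves", "kwargs": {"motion": [{"tx": 0,"ty": 0,"tz": -0.07,"wx": 0,"wy": 0,"wz": 0},{"tx": 0,"ty": 0,"tz": -0.11,"wx": 0,"wy": 0,"wz": 0},{"tx": 0,"ty": 0,"tz": -0.134,"wx": 0,"wy": 0,"wz": 0},{"tx": 0,"ty": 0,"tz": -0.134,"wx": 0,"wy": 0,"wz": 0},{"tx": 0,"ty": 0,"tz": -0.134,"wx": 0,"wy": 0,"wz": 0}]}}

```text
clock: 33.22
tool_pos: [487.9, -72.9, 44.6]
tool_rot: [0.635, 0.772, 0.0, 0.0]
force: [0.5, 0.3, 0.1]
grip_width: 44.5
grasp_force: 0.0
```

>>> {"fn": "apply_moves", "kwargs": {"motion": [{"tx": 0,"ty": 0,"tz": 0,"wx": 0,"wy": 0,"wz": 0},{"tx": 0,"ty": 0,"tz": 0,"wx": 0,"wy": 0,"wz": 0},{"tx": 0,"ty": 0,"tz": 0,"wx": 0,"wy": 0,"wz": 0},{"tx": 0,"ty": 0,"tz": 0,"wx": 0,"wy": 0,"wz": 0},{"tx": 0,"ty": 0,"tz": 0,"wx": 0,"wy": 0,"wz": 0}], "gripper": -1}}

```text
clock: 33.85
tool_pos: [488.1, -73.4, 45.0]
tool_rot: [0.636, 0.772, 0.0, 0.0]
force: [-1.2, 2.0, 11.5]
grip_width: 27.0
grasp_force: 59.5
```

>>> {"fn": "apply_moves", "kwargs": {"motion": [{"tx": 0,"ty": 0,"tz": 0.06,"wx": 0,"wy": 0,"wz": 0},{"tx": 0,"ty": 0,"tz": 0.13,"wx": 0,"wy": 0,"wz": 0},{"tx": 0,"ty": 0,"tz": 0.13,"wx": 0,"wy": 0,"wz": 0},{"tx": 0,"ty": 0,"tz": 0.13,"wx": 0,"wy": 0,"wz": 0}]}}

```text
clock: 34.35
tool_pos: [487.6, -73.7, 141.5]
tool_rot: [0.636, 0.772, -0.0, 0.0]
force: [0.3, 0.2, -0.8]
grip_width: 27.0
grasp_force: 59.9
```

```bash
python3 - <<'E'
from h import *
np.set_printoptions(precision=4,suppress=True)
go(466.8,285.7,140,-11)
E
```

```text
t 34.4 p [487.6 -73.7 141.5] yaw 11.0 tilt [ 0. -0.] w 27.0 gf 59.9 | tx ty tz [-0.0277  0.4792 -0.002 ] wz -0.489 q7 -0.21
```

>>> {"fn": "apply_moves", "kwargs": {"motion": [{"tx": -0.028,"ty": 0.479,"tz": 0,"wx": 0,"wy": 0,"wz": -0.49},{"tx": -0.028,"ty": 0.479,"tz": 0,"wx": 0,"wy": 0,"wz": -0.49},{"tx": -0.028,"ty": 0.479,"tz": 0,"wx": 0,"wy": 0,"wz": -0.49},{"tx": -0.028,"ty": 0.479,"tz": 0,"wx": 0,"wy": 0,"wz": -0.49},{"tx": -0.028,"ty": 0.479,"tz": 0,"wx": 0,"wy": 0,"wz": -0.49},{"tx": -0.028,"ty": 0.479,"tz": 0,"wx": 0,"wy": 0,"wz": -0.49},{"tx": -0.028,"ty": 0.479,"tz": 0,"wx": 0,"wy": 0,"wz": -0.49},{"tx": -0.028,"ty": 0.479,"tz": 0,"wx": 0,"wy": 0,"wz": -0.49}]}}

```text
clock: 35.35
tool_pos: [466.5, 285.0, 140.6]
tool_rot: [0.772, 0.636, -0.001, 0.0]
force: [0.0, -1.0, -0.6]
grip_width: 26.5
grasp_force: 59.8
```

>>> {"fn": "apply_moves", "kwargs": {"motion": [{"tx": 0,"ty": 0,"tz": -0.07,"wx": 0,"wy": 0,"wz": 0},{"tx": 0,"ty": 0,"tz": -0.11,"wx": 0,"wy": 0,"wz": 0},{"tx": 0,"ty": 0,"tz": -0.136,"wx": 0,"wy": 0,"wz": 0},{"tx": 0,"ty": 0,"tz": -0.136,"wx": 0,"wy": 0,"wz": 0},{"tx": 0,"ty": 0,"tz": -0.136,"wx": 0,"wy": 0,"wz": 0}]}}

```text
clock: 35.98
tool_pos: [467.0, 284.9, 39.7]
tool_rot: [0.772, 0.636, -0.0, 0.0]
force: [-0.6, 0.6, -0.9]
grip_width: 26.9
grasp_force: 61.5
```

```bash
python3 - <<'E'
from h import *
np.set_printoptions(precision=4,suppress=True)
go(466.8,285.7,39,-11)
go(530.0,42.3,146,11)
E
```

```text
t 36.0 p [467.  284.9  39.7] yaw -11.1 tilt [-0. -0.] w 26.9 gf 61.5 | tx ty tz [-0.0003  0.001  -0.001 ] wz 0.002 q7 -1.03
t 36.0 p [467.  284.9  39.7] yaw -11.1 tilt [-0. -0.] w 26.9 gf 61.5 | tx ty tz [ 0.084  -0.3235  0.1417] wz 0.491 q7 -1.03
```

>>> {"fn": "apply_moves", "kwargs": {"motion": [{"tx": 0,"ty": 0,"tz": 0,"wx": 0,"wy": 0,"wz": 0},{"tx": 0,"ty": 0,"tz": 0,"wx": 0,"wy": 0,"wz": 0},{"tx": 0,"ty": 0,"tz": 0,"wx": 0,"wy": 0,"wz": 0},{"tx": 0,"ty": 0,"tz": 0.08,"wx": 0,"wy": 0,"wz": 0},{"tx": 0,"ty": 0,"tz": 0.14,"wx": 0,"wy": 0,"wz": 0},{"tx": 0,"ty": 0,"tz": 0.14,"wx": 0,"wy": 0,"wz": 0}], "gripper": 0.05}}

```text
clock: 36.72
tool_pos: [467.7, 286.3, 147.5]
tool_rot: [0.772, 0.636, 0.002, 0.0]
force: [0.3, -0.4, -0.8]
grip_width: 45.0
grasp_force: 0.0
```

>>> {"fn": "apply_moves", "kwargs": {"motion": [{"tx": 0.084,"ty": -0.3235,"tz": 0,"wx": 0,"wy": 0,"wz": 0.49},{"tx": 0.084,"ty": -0.3235,"tz": 0,"wx": 0,"wy": 0,"wz": 0.49},{"tx": 0.084,"ty": -0.3235,"tz": 0,"wx": 0,"wy": 0,"wz": 0.49},{"tx": 0.084,"ty": -0.3235,"tz": 0,"wx": 0,"wy": 0,"wz": 0.49},{"tx": 0.084,"ty": -0.3235,"tz": 0,"wx": 0,"wy": 0,"wz": 0.49},{"tx": 0.084,"ty": -0.3235,"tz": 0,"wx": 0,"wy": 0,"wz": 0.49},{"tx": 0.084,"ty": -0.3235,"tz": 0,"wx": 0,"wy": 0,"wz": 0.49}], "gripper": 0.35}}

```text
clock: 37.6
tool_pos: [529.4, 44.5, 144.3]
tool_rot: [0.635, 0.772, -0.0, -0.0]
force: [-0.9, 1.2, 0.8]
grip_width: 57.7
grasp_force: 0.0
```

```bash
python3 - <<'E'
from h import *
np.set_printoptions(precision=4,suppress=True)
t=snap('side','s7.png')
cv2.imwrite('pics/c7.png',cv2.resize(cv2.imread('pics/s7.png')[120:460,180:400],None,fx=1.76,fy=1.76))
go(530.0,42.3,53,11)
E
```

```text
t 37.6 p [529.5  44.4 144.4] yaw 11.1 tilt [-0.  0.] w 57.7 gf 0.0 | tx ty tz [ 0.0007 -0.0028 -0.1219] wz -0.003 q7 -0.35
```

View pics/c7.png

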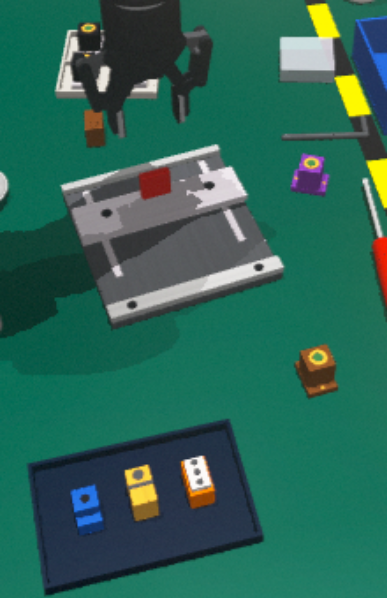

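The vise is empty, the tab is at crop (155,183), and the blocks are still in the tray. Before closing, I check the module positions numerically.

```bash
python3 look.py 8 | grep yellow
```

```text
yellow top [422.5 206.5] 54 xy@45 [ 654.5 -209. ]
yellow top [150.2 266.2] 49 xy@45 [539.7 334.1]
yellow top [179.1 270.9] 51 xy@45 [529.7 276.8]
yellow top [483.4 296.2] 92 xy@45 [ 473.6 -319.3]
yellow top [143.  297.5] 51 xy@45 [478.6 345.3]
yellow top [473.5 297.6] 83 xy@45 [ 471.2 -299.8]
yellow top [174.5 303. ] 50 xy@45 [467.3 283.7]
```

>>> {"fn": "apply_moves", "kwargs": {"motion": [{"tx": 0.001,"ty": -0.003,"tz": -0.06,"wx": 0,"wy": 0,"wz": 0},{"tx": 0.001,"ty": -0.003,"tz": -0.1,"wx": 0,"wy": 0,"wz": 0},{"tx": 0.001,"ty": -0.003,"tz": -0.122,"wx": 0,"wy": 0,"wz": 0},{"tx": 0.001,"ty": -0.003,"tz": -0.122,"wx": 0,"wy": 0,"wz": 0},{"tx": 0.001,"ty": -0.003,"tz": -0.122,"wx": 0,"wy": 0,"wz": 0}]}}

```text
clock: 38.38
tool_pos: [530.9, 41.0, 54.0]
tool_rot: [0.636, 0.772, 0.0, 0.0]
force: [0.3, 0.2, -0.1]
grip_width: 57.0
grasp_force: 0.0
```

>>> {"fn": "apply_moves", "kwargs": {"motion": [{"tx": 0,"ty": 0,"tz": 0,"wx": 0,"wy": 0,"wz": 0},{"tx": 0,"ty": 0,"tz": 0,"wx": 0,"wy": 0,"wz": 0},{"tx": 0,"ty": 0,"tz": 0,"wx": 0,"wy": 0,"wz": 0},{"tx": 0,"ty": 0,"tz": 0,"wx": 0,"wy": 0,"wz": 0},{"tx": 0,"ty": 0,"tz": 0,"wx": 0,"wy": 0,"wz": 0}], "gripper": -1, "squeeze": 50}}

```text
clock: 39.0
tool_pos: [530.7, 40.8, 54.0]
tool_rot: [0.636, 0.772, 0.0, 0.0]
force: [-1.4, -0.5, 11.6]
grip_width: 32.9
grasp_force: 48.8
```

>>> {"fn": "apply_moves", "kwargs": {"motion": [{"tx": 0.003,"ty": -0.013,"tz": 0,"wx": 0,"wy": 0,"wz": 0},{"tx": 0.005,"ty": -0.026,"tz": 0,"wx": 0,"wy": 0,"wz": 0},{"tx": 0.008,"ty": -0.039,"tz": 0,"wx": 0,"wy": 0,"wz": 0},{"tx": 0.01,"ty": -0.052,"tz": 0,"wx": 0,"wy": 0,"wz": 0},{"tx": 0.012,"ty": -0.062,"tz": 0,"wx": 0,"wy": 0,"wz": 0},{"tx": 0.0135,"ty": -0.07,"tz": 0,"wx": 0,"wy": 0,"wz": 0},{"tx": 0.0135,"ty": -0.07,"tz": 0,"wx": 0,"wy": 0,"wz": 0},{"tx": 0.0135,"ty": -0.07,"tz": 0,"wx": 0,"wy": 0,"wz": 0}]}}

```text
clock: 40.0
tool_pos: [540.6, -10.3, 54.0]
tool_rot: [0.636, 0.772, 0.001, -0.0]
force: [-4.6, 8.2, 13.2]
grip_width: 33.0
grasp_force: 49.2
```

>>> {"fn": "apply_moves", "kwargs": {"motion": [{"tx": 0.0005,"ty": -0.002,"tz": 0,"wx": 0,"wy": 0,"wz": 0},{"tx": 0.0005,"ty": -0.002,"tz": 0,"wx": 0,"wy": 0,"wz": 0},{"tx": 0.0005,"ty": -0.002,"tz": 0,"wx": 0,"wy": 0,"wz": 0}]}}

```text
clock: 40.38
tool_pos: [540.7, -10.4, 53.9]
tool_rot: [0.635, 0.772, 0.001, -0.001]
force: [-8.7, 17.0, 13.8]
grip_width: 33.0
grasp_force: 49.4
```

>>> {"fn": "apply_moves", "kwargs": {"motion": [{"tx": 0,"ty": 0,"tz": 0,"wx": 0,"wy": 0,"wz": 0},{"tx": 0,"ty": 0,"tz": 0,"wx": 0,"wy": 0,"wz": 0},{"tx": 0,"ty": 0,"tz": 0,"wx": 0,"wy": 0,"wz": 0},{"tx": 0,"ty": 0,"tz": 0.1,"wx": 0,"wy": 0,"wz": 0},{"tx": 0,"ty": 0,"tz": 0.2,"wx": 0,"wy": 0,"wz": 0},{"tx": -0.05,"ty": -0.2,"tz": 0.25,"wx": 0,"wy": 0,"wz": 0},{"tx": -0.05,"ty": -0.2,"tz": 0.25,"wx": 0,"wy": 0,"wz": 0},{"tx": -0.05,"ty": -0.2,"tz": 0.25,"wx": 0,"wy": 0,"wz": 0}], "gripper": 0.35}}

```text
clock: 41.38
tool_pos: [502.6, -165.9, 241.6]
tool_rot: [0.637, 0.771, -0.0, 0.0]
force: [0.9, 0.3, -0.9]
grip_width: 57.7
grasp_force: 0.0
```

>>> {"fn": "apply_moves", "kwargs": {"motion": [{"tx": -0.1,"ty": -0.25,"tz": 0,"wx": 0,"wy": 0,"wz": 0},{"tx": -0.1,"ty": -0.25,"tz": 0,"wx": 0,"wy": 0,"wz": 0},{"tx": -0.1,"ty": -0.25,"tz": 0,"wx": 0,"wy": 0,"wz": 0},{"tx": -0.1,"ty": -0.25,"tz": 0,"wx": 0,"wy": 0,"wz": 0},{"tx": -0.1,"ty": -0.25,"tz": 0,"wx": 0,"wy": 0,"wz": 0},{"tx": -0.1,"ty": -0.25,"tz": 0,"wx": 0,"wy": 0,"wz": 0}]}}

```text
clock: 42.12
tool_pos: [429.3, -349.2, 240.7]
tool_rot: [0.635, 0.772, 0.0, -0.0]
force: [2.3, -0.6, 0.4]
grip_width: 58.0
grasp_force: 0.0
```

```bash
python3 look.py 9 | grep -v t; python3 - <<'E'
from h import *
np.set_printoptions(precision=1,suppress=True)
for n in('t0','t9'):
    im=cv2.cvtColor(cv2.imread('pics/%s.png'%n),cv2.COLOR_BGR2HSV)[240:290,300:345]
    m=cv2.inRange(im,(0,150,80),(6,255,255))|cv2.inRange(im,(174,150,80),(180,255,255));M=cv2.moments(m,True);print(n,300+M['m10']/M['m00'],240+M['m01']/M['m00'],M['m00'])
E
```

```text
t0 324.1066666666667 263.8666666666667 75.0
t9 324.1066666666667 263.8666666666667 75.0
```

View pics/t9.png

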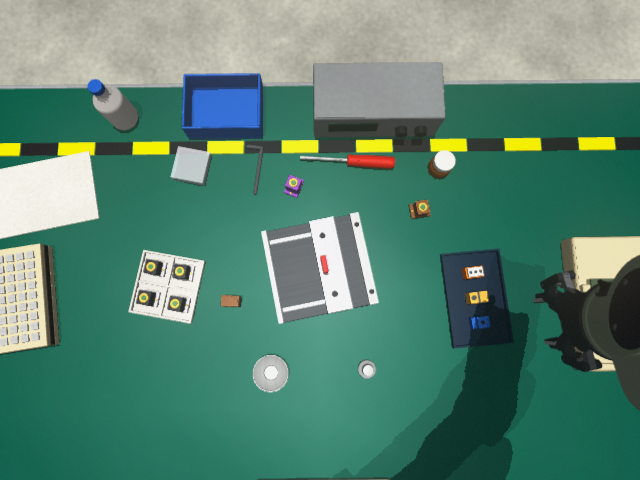

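The tab is back at its starting pixel (324,264), the carrier holds four modules, the tray holds three blocks, and the bystanders haven't moved. Handing in.

```bash
python3 -c "
from plant import *
print(job_done())"
```

```text
the job is handed in; nothing more can be done
None
```

I handed the job in: the three set-up blocks are in the blue tray, the three modules and the earlier one each have their own carrier pocket, and the jaw is closed again; the hand-in gave no verdict.

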